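Fetch the hemmed-in tin from the market stall's stock crate

ROBOT

A 6-joint arm with a two-finger parallel gripper is mounted at the origin on the work surface. World frame = base frame: x ahead of the robot, y to its left, z up, the work surface at z = 0. Lengths are in m, angles in rad, forces in N, time in s.
With the tool pointing down it reaches from about 0.35 to 0.925 m from the base axis. Payload 6.4 kg.
Tool frame: the origin (TCP) lies midway between the tips of the shut fingers; the grasp point (between the pads) lies 19 mm behind it; z points along the fingers, y is the direction in which the jaws open and shut (so a half turn about z gives the same grasp; the last joint's range is limited). The gripper opens to 85 mm and grips with 20 to 120 N. Pads are 22 mm wide; open, the fingers measure 114 mm over their backs; the gripper's body (76 mm by 85 mm) begins 54 mm behind the grasp point. The pads swing forward as they close: fully open they stand 13 mm farther back than shut.
Start: joints at [-1.343, 0.245, 1.558, -0, 1.339, -0.174], TCP at [0.254, -0.598, 0.198] pointing down, gripper open.
Joint ranges: [-3.13, 3.13], [-1.02, 2.26], [0.13, 2.54], [-0.95, 4.09], [0.21, 2.88], [-2.74, 2.74]. Speed limits (rad/s): [2.57, 2.57, 3.14, 3.14, 3.14, 3.14].

INTERFACE

Orientations are given as a unit quaternion [x, y, z, w].
In Python, from rig import r, vision, close_job, nets gives the robot as it stands.
- The arm moves only by the tool carry_out, never from a script. Its argument "increments" is a list of rows, each an object of numbers: "dx", "dy", "dz": the shift along the tool's x, y, z in m; "ax", "ay", "az": the turn, a rotation vector about the tool's x, y, z in rad. A call has 1 to 20 rows; each row shifts and turns the commanded pose from where the row before left it, along the tool's axes as they then stand; what a row does not reach is not made up. A row lasts 1/12 s, in which the tool goes at most 41.7 mm and 7.16 degrees, less where a joint would pass 70% of its speed; a pose out of reach is approached as far as the arm can. A call with a gripper value outside its range is refused whole. "jaw" is the opening, from -1 (shut) to 1 (fully open), so that 0 is half open, set as the call begins (left out, the last holds). The fingers move at their own pace and stop on an object; the grip force is fixed at half the most. Time passes only in rows, so rows that do not move let the fingers close. It gives the time, the measured TCP pose, the force and the opening at its end, in the units of the state.
- r.sense(): the state, without advancing time (a new reading comes with each control period).
- vision.capture(name): name is "scene" or "top" or "wrist"; returns the picture (384x512x3 uint8, blue, green, red); there is no depth.
- vision.calibration(name): a dict with "K" (3x3 intrinsics, pixels), "k1" (the pictures are not rectified: a ray, as slopes to the right and down, at radius r is drawn at 1 + k1 r^2 times it, then the intrinsics apply), "camera_from_world" (4x4, takes a point from world to camera coordinates); the wrist camera has in their place "hand_eye" (4x4, takes a point from camera to tool coordinates, whose origin is the TCP and whose axes are the flange's). Camera axes: x right, y up, looking along -z (the intrinsics and any distortion apply to the point x, -y, -z); pixel columns grow to the right and rows downward; lengths in m; the calibration is good to about 2 mm. A picture is of the moment at which its call begins: read the wrist's pose just before it. calibration takes no time and is no camera call.
- close_job(): hands the job in, once; it reports no verdict.
Trained networks look in the newest picture that a camera, given by its name, has taken for a name from the list of things; names that differ only in an ending like _2 or _b are one class to them, and where a whole thing is asked for, a point or a joint stands for the part that bears it (a point fixed in the world has none). Each returns a list of dicts, best first, with "confidence" (0 to 1); they miss things now and then, are a little off and sometimes report something else, mostly with a low value. They report only what shows in the picture. A call takes as long as a camera call. They do not tell look-alikes from the thing itself.
- nets.outline_of(target, camera): "pixels" (384x512 bool, what is visible of it) and "extent" ([left, top, width, height] in pixels, round what is visible of it).
- nets.spot_point(target, camera): "pixel" ([row, column] in pixels: a listed point, or the origin of a listed thing).
The state is a dict: "t": time; "joint_pos": joint angles; "joint_velocities": joint speeds; "effort": joint torques, N m; "tcp_pos": TCP position; "ee_rot": TCP orientation; "force": force on the tool from outside, world axes, zero at the start; "ft_torque": the same for the moment, N m; "grip_width": opening from 0.0 (shut) to 1.0 (fully open).
Only numpy, scipy, OpenCV 4.12 (cv2) and the standard library are available. Lean on these libraries where they do the work, as an engineer would, in place of code of your own. Each camera call takes 0.05 s, during which the arm holds its last target. There are 200 camera calls.

TASK

A customer wants the low round tin that stands hemmed in at the back of the red crate. Take out the pepper mill, the stoneware jar and the square caddy around it and stand all three on the wooden tray, then stand the tin upright in the customer's open cardboard box. Finally put the mill, jar and caddy back in the crate, upright, each on the very spot where it stood before, without disturbing the two small cartons in the crate.

Things in the scene. Friction and masses are not known exactly. Their poses are not given: they have to be found in the camera images.
- mill_center (a point): Loose turned wooden pepper mill (brown), 140 mm high, 0.2 kg; point on its axis half-way up (70 mm above its underside), z up. Foot 50 mm dia, waist 31 mm dia at 52 mm up, straight barrel 43 mm dia from 72 to 112 mm up: grip it there, about 95 mm up, to stay above the crate's walls. Stands in one of three places around the tin (left, right, in front).
- jar_center (a point): Loose white stoneware jar with cork stopper, 130 mm high, 0.35 kg; point on its axis half-way up (65 mm above its underside), z up. Round straight body 50 mm dia up to 108 mm; grip it about 95 mm up, above the crate's walls. Stands in one of the three places around the tin.
- caddy_center (a point): Loose square metal tea caddy with round lid, 130 mm high, 0.18 kg; point on its axis half-way up (65 mm above its underside), z up, x and y square to its sides. Body 48 x 48 mm up to 120 mm; grip it across two sides about 95 mm up, above the crate's walls. Stands in one of the three places around the tin, nearly square to the crate.
- tin_center (a point): Wanted: loose low round metal tin, 52 mm dia, 56 mm high, 0.12 kg; point on its axis half-way up (28 mm above its underside), z up. At the back of the crate, 9 mm from the far wall, tall things about 8 mm to its left, right and front: no room for fingers and hand until they are out. Then grip it along the crate's y, about 32 mm up.
- crate: Fixed red crate 200 (its x) x 300 mm (its y), walls 65 mm high, floor 5 mm thick; origin at the centre of its underside, x to its far side, z up. Plywood dividers 55 mm high leave a back compartment x -34..95, y -57..145 mm: tin near (60, 44), tall things near (60, 103), (60, -15), (1, 44) mm in any arrangement. Front strip full of low cartons (fixed); side compartment with two small cartons.
- tray: Fixed empty wooden tray (the side area), 290 (its x) x 155 mm (its y), rim 18 mm high and 8 mm wide, wire handles at both ends 30 mm high; floor 6 mm above its underside; origin at the centre of its underside, z up. To the left or right of the crate. Takes three things in a row along its x, 85 mm apart.
- order_box: Fixed open empty cardboard box for the customer's order, 160 x 160 mm, walls 50 mm high and 4 mm thick, floor 4 mm thick, inside 152 x 152 mm, short flaps folded out and down (to 97 mm from the centre); origin at the centre of its underside, z up. On the other side of the crate from the tray.
- carton1_center (a point): Bystander: small loose cardboard carton 70 x 56 x 44 mm high in the crate's side compartment, the far one; the point is at its centre. Leave it alone.
- carton2_center (a point): Bystander: small loose cardboard carton 70 x 56 x 44 mm high in the crate's side compartment, the near one; the point is at its centre. Leave it alone.
Not all that is in view belongs to the job. Leave any blue or pink look-alike of the part that bears tin_center alone.

How it is judged:
On the way, in this order (a step that is already met when the one before it is completed fails the run):
1. mill, jar and caddy all stand upright on the tray, released, while the tin is still in its place in the crate (x of mill_center in the frame of tray between -0.135 and 0.135 m and y of mill_center in the frame of tray between -0.07 and 0.07 m and z of mill_center in the frame of tray below 0.082 m and angle between each of mill_center, jar_center, caddy_center's own z axis and vertical below 0.1 rad and x of jar_center in the frame of tray between -0.135 and 0.135 m and y of jar_center in the frame of tray between -0.07 and 0.07 m and z of each of jar_center, caddy_center in the frame of tray below 0.077 m and x of caddy_center in the frame of tray between -0.135 and 0.135 m and y of caddy_center in the frame of tray between -0.07 and 0.07 m and contact force between the fingers and mill below 0.3 N and contact force between the fingers and jar below 0.3 N and contact force between the fingers and caddy below 0.3 N and distance of tin_center from where it was at the start of the episode below 0.025 m), for 0.2 s.
2. the tin stands upright on the floor of the order box, released, the three others still on the tray (x of tin_center in the frame of order_box between -0.06 and 0.06 m and y of tin_center in the frame of order_box between -0.06 and 0.06 m and z of tin_center in the frame of order_box below 0.04 m and angle between each of tin_center, mill_center, jar_center, caddy_center's own z axis and vertical below 0.1 rad and contact force between the fingers and tin below 0.3 N and x of mill_center in the frame of tray between -0.135 and 0.135 m and y of mill_center in the frame of tray between -0.07 and 0.07 m and z of mill_center in the frame of tray below 0.082 m and x of jar_center in the frame of tray between -0.135 and 0.135 m and y of jar_center in the frame of tray between -0.07 and 0.07 m and z of each of jar_center, caddy_center in the frame of tray below 0.077 m and x of caddy_center in the frame of tray between -0.135 and 0.135 m and y of caddy_center in the frame of tray between -0.07 and 0.07 m), for 0.2 s.
At the end, for the whole second after the job is handed in: The tin stands upright (within 0.1 rad) on the floor of the order box; mill, jar and caddy stand upright (within 0.1 rad) in the crate, each within 15 mm of where its own centre was at the start; the two small cartons are within 15 mm of their starts; all at rest and released (distance of each of mill_center, jar_center, caddy_center, carton1_center, carton2_center from where it was at the start of the episode below 0.015 m and angle between each of mill_center, jar_center, caddy_center, tin_center's own z axis and vertical below 0.1 rad and linear speed of each of mill, jar, caddy, tin below 0.02 m/s and x of tin_center in the frame of order_box between -0.06 and 0.06 m and y of tin_center in the frame of order_box between -0.06 and 0.06 m and z of tin_center in the frame of order_box below 0.04 m); the robot touches nothing.
It fails at once if mill, jar, caddy or tin tipped over (angle between any of mill_center, jar_center, caddy_center, tin_center's own z axis and vertical above 0.6 rad).
It fails at once if a small carton pushed more than 15 mm (distance of any of carton1_center, carton2_center from where it was at the start of the episode above 0.015 m).
It also fails if it takes over 144 s, if anything falls off the work surface, if the arm or the gripper's body presses on something with over 40 N, if the wrist force passes 120 N, or if a joint passes its speed limit or range.

## Working session

There is one attempt and no reset: what is moved stays moved. The work goes in short steps, Python scripts to look and compute and a tool call to move; the robot and the scene stay as the last step left them, time stands still between calls to the robot, and variables do not carry over. Pictures are saved under pics/ and viewed, about 12 in all and at most 16, crops included, and the job is handed in when it is done.

Besides the shell and the picture viewer there is one more tool, called after "Emit:" by a JSON object that holds its "fn" and its "kwargs". carry_out: Moves the arm, as the interface text tells. Its arguments: {"type":"object","properties":{"increments":{"type":"array"},"jaw":{"type":"number"}},"required":["increments"]}

```bash
mkdir -p pics; cat > h.py <<'E'
import numpy as np, cv2
from rig import r, vision, close_job, nets
def ray(name,px):  # px = [row,col]; returns origin, dir in world
    c=vision.calibration(name); K=np.array(c["K"]); k1=c["k1"]
    d=np.array([(px[1]-K[0,2])/K[0,0],(px[0]-K[1,2])/K[1,1]]); u=d.copy()
    for _ in range(20): u=d/(1+k1*(u@u))
    v=np.array([u[0],-u[1],-1.])
    if "camera_from_world" in c: T=np.linalg.inv(np.array(c["camera_from_world"]))
    else:
        from scipy.spatial.transform import Rotation as R
        s=r.sense(); W=np.eye(4); W[:3,:3]=R.from_quat(s["ee_rot"]).as_matrix(); W[:3,3]=s["tcp_pos"]; T=W@np.array(c["hand_eye"])
    return T[:3,3],T[:3,:3]@v
def atz(name,px,z):
    o,d=ray(name,px); return o+d*(z-o[2])/d[2]
def proj(name,P):
    c=vision.calibration(name); K=np.array(c["K"])
    p=np.array(c["camera_from_world"])@np.r_[P,1]; u=np.array([p[0],-p[1]])/-p[2]
    u=u*(1+c["k1"]*(u@u)); return [K[1,1]*u[1]+K[1,2],K[0,0]*u[0]+K[0,2]]
E
cat > a.py <<'E'
from h import *
np.set_printoptions(precision=4,suppress=True)
for n in ["top","scene"]:
    im=vision.capture(n); cv2.imwrite(f"pics/{n}0.png",cv2.resize(im,None,fx=1.5,fy=1.5))
    for t,z in [("mill_center",.075),("jar_center",.07),("caddy_center",.07),("tin_center",.033),("crate",0),("tray",0),("order_box",0),("carton1_center",.027),("carton2_center",.027)]:
        for q in nets.spot_point(t,n)[:3]: print(n,t,round(q["confidence"],2),np.round(q["pixel"],1),atz(n,q["pixel"],z))
    c=vision.calibration(n); print(np.linalg.inv(np.array(c["camera_from_world"]))[:3,3])
s=r.sense();print(s)
E
python3 a.py
```

```text
top mill_center 0.55 [173.3 257.4] [0.6132 0.0021 0.075 ]
top jar_center 0.84 [199.8 239.4] [0.5466 0.0458 0.07  ]
top caddy_center 0.85 [179.6 210.6] [0.5963 0.1187 0.07  ]
top tin_center 0.82 [178.9 235.6] [0.6058 0.0578 0.033 ]
top tin_center 0.76 [133.2 207.4] [0.7259 0.1341 0.033 ]
top tin_center 0.71 [134.9 169.1] [0.72   0.2344 0.033 ]
top crate 0.91 [204.3 258.2] [ 0.545  -0.0017  0.    ]
top tray 0.64 [231.1 383.5] [ 0.4791 -0.3326  0.    ]
top order_box 0.8 [207.9 131. ] [0.53   0.3333 0.    ]
top carton1_center 0.83 [183.2 292.5] [ 0.598  -0.0894  0.027 ]
top carton1_center 0.25 [209.8 132.8] [0.522  0.3214 0.027 ]
top carton2_center 0.91 [221.9 295.5] [ 0.4977 -0.0976  0.027 ]
[0.3839 0.0098 1.2627]
scene mill_center 0.8 [215.5 272.7] [0.6005 0.005  0.075 ]
scene jar_center 0.89 [197.8 281.4] [0.5464 0.0554 0.07  ]
scene caddy_center 0.62 [207.3 309.1] [0.6068 0.1032 0.07  ]
scene tin_center 0.89 [174.5 236.3] [ 0.3632 -0.002   0.033 ]
scene tin_center 0.82 [232.6 370.1] [0.7138 0.2171 0.033 ]
scene tin_center 0.78 [250.5 341.3] [0.7334 0.1213 0.033 ]
scene crate 0.95 [223.8 264.9] [0.553  0.0057 0.    ]
scene tray 0.63 [242.6 133.3] [ 0.4767 -0.3268  0.    ]
scene order_box 0.61 [189.4 360.8] [0.54   0.3206 0.    ]
scene order_box 0.56 [220.1 266. ] [0.5416 0.0141 0.    ]
scene carton1_center 0.82 [237.4 237.1] [ 0.5908 -0.0869  0.027 ]
scene carton2_center 0.93 [215.2 220.6] [ 0.5004 -0.0989  0.027 ]
[ 1.1591 -0.2695  0.6968]
{'t': 1.0, 'joint_pos': array([-1.3431,  0.2451,  1.5578,  0.    ,  1.3387, -0.1741]), 'joint_velocities': array([-0.001 ,  0.0001, -0.0003,  0.0013, -0.0001, -0.0007]), 'effort': array([ -0.0009, -42.9514, -32.6433,  -0.0002,   0.0004,   0.    ]), 'tcp_pos': array([ 0.2542, -0.5983,  0.198 ]), 'ee_rot': array([0.9799, 0.1996, 0.    , 0.    ]), 'force': array([-0.1854,  0.085 ,  0.013 ]), 'ft_torque': array([-0.0265,  0.019 ,  0.0447]), 'grip_width': 0.9990282389642915}
```

View pics/top0.png

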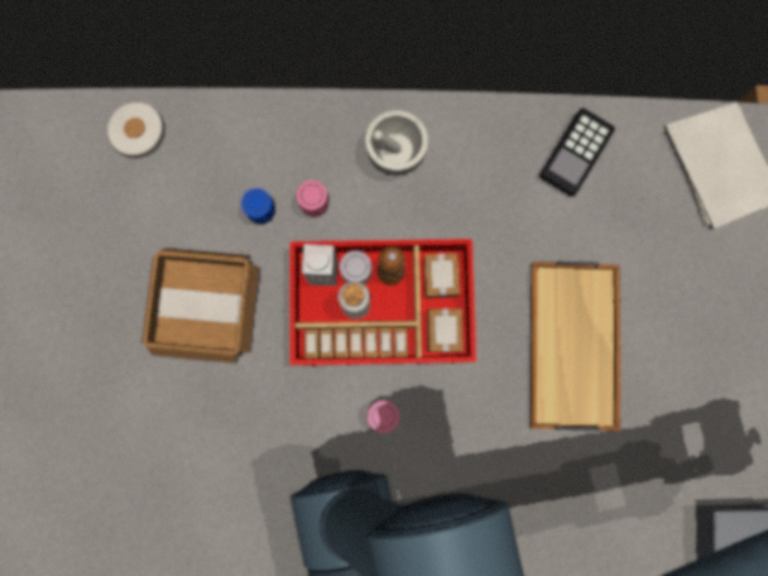

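View pics/scene0.png

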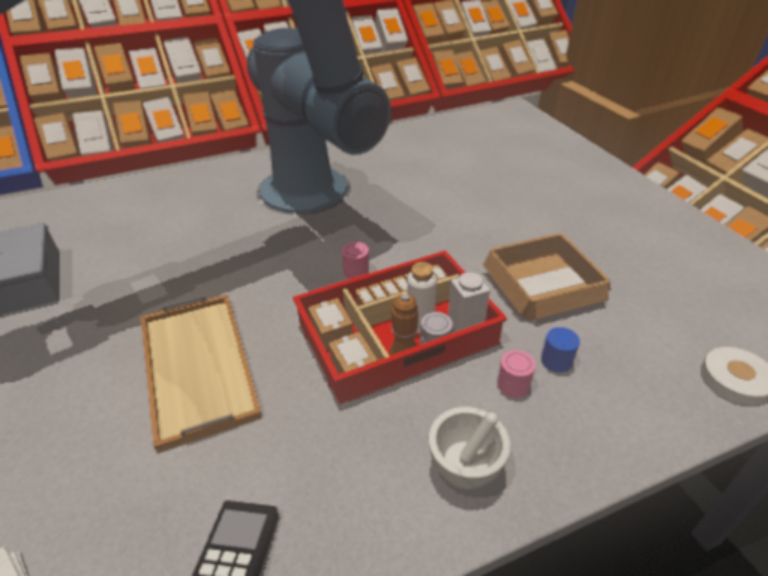

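Emit:
{"fn": "carry_out", "kwargs": {"increments": [{"dz": -0.03, "az": 0.1005}, {"dz": -0.03, "az": 0.1005}, {"dz": -0.03, "az": 0.1005}, {"dz": -0.03, "az": 0.1005}, {"dx": 0.014, "dy": -0.038}, {"dx": 0.014, "dy": -0.038}, {"dx": 0.014, "dy": -0.038}, {"dx": 0.014, "dy": -0.038}, {"dx": 0.014, "dy": -0.038}, {"dx": 0.014, "dy": -0.038}, {"dx": 0.014, "dy": -0.038}, {"dx": 0.014, "dy": -0.038}, {"dx": 0.014, "dy": -0.038}, {"dx": 0.014, "dy": -0.038}, {"dx": 0.014, "dy": -0.038}, {"dx": 0.014, "dy": -0.038}, {"dx": 0.014, "dy": -0.038}, {"dx": 0.014, "dy": -0.038}, {"dx": 0.014, "dy": -0.038}, {"dx": 0.014, "dy": -0.038}], "jaw": 1}}

```text
schema error: expected keys dx, dy, dz, ax, ay, az
```

```bash
cat > b.py <<'E'
from h import *
import sys
np.set_printoptions(precision=4,suppress=True)
tag=sys.argv[1]
s=r.sense();print(s["t"],s["tcp_pos"],s["ee_rot"],s["joint_pos"])
print(np.array(vision.calibration("wrist")["hand_eye"]))
im=vision.capture("wrist"); cv2.imwrite(f"pics/w{tag}.png",cv2.resize(im,None,fx=1.5,fy=1.5))
for t,z in [("mill_center",.075),("jar_center",.07),("caddy_center",.07),("tin_center",.033),("crate",0),("tray",0),("order_box",0),("carton1_center",.027),("carton2_center",.027)]:
    for q in nets.spot_point(t,"wrist")[:2]: print(t,round(q["confidence"],2),np.round(q["pixel"],1),atz("wrist",q["pixel"],z))
print("cam",ray("wrist",[192,256]))
E
python3 b.py 1
```

```text
1.0 [ 0.2542 -0.5983  0.198 ] [0.9799 0.1996 0.     0.    ] [-1.3431  0.2451  1.5578  0.      1.3387 -0.1741]
[[ 0.0004  0.9481  0.318   0.0817]
 [ 1.     -0.0005  0.0002 -0.0003]
 [ 0.0004  0.318  -0.9481 -0.1755]
 [ 0.      0.      0.      1.    ]]
cam (array([ 0.3293, -0.566 ,  0.3735]), array([-0.308 , -0.1203, -0.9439]))
```

Emit:
{"fn": "carry_out", "kwargs": {"increments": [{"dx": 0, "dy": 0, "dz": -0.03, "ax": 0, "ay": 0, "az": 0.1005}, {"dx": 0, "dy": 0, "dz": -0.03, "ax": 0, "ay": 0, "az": 0.1005}, {"dx": 0, "dy": 0, "dz": -0.03, "ax": 0, "ay": 0, "az": 0.1005}, {"dx": 0, "dy": 0, "dz": -0.03, "ax": 0, "ay": 0, "az": 0.1005}, {"dx": 0.018, "dy": -0.037, "dz": 0, "ax": 0, "ay": 0, "az": 0}, {"dx": 0.018, "dy": -0.037, "dz": 0, "ax": 0, "ay": 0, "az": 0}, {"dx": 0.018, "dy": -0.037, "dz": 0, "ax": 0, "ay": 0, "az": 0}, {"dx": 0.018, "dy": -0.037, "dz": 0, "ax": 0, "ay": 0, "az": 0}, {"dx": 0.018, "dy": -0.037, "dz": 0, "ax": 0, "ay": 0, "az": 0}, {"dx": 0.018, "dy": -0.037, "dz": 0, "ax": 0, "ay": 0, "az": 0}, {"dx": 0.018, "dy": -0.037, "dz": 0, "ax": 0, "ay": 0, "az": 0}, {"dx": 0.018, "dy": -0.037, "dz": 0, "ax": 0, "ay": 0, "az": 0}, {"dx": 0.018, "dy": -0.037, "dz": 0, "ax": 0, "ay": 0, "az": 0}, {"dx": 0.018, "dy": -0.037, "dz": 0, "ax": 0, "ay": 0, "az": 0}, {"dx": 0.018, "dy": -0.037, "dz": 0, "ax": 0, "ay": 0, "az": 0}, {"dx": 0.018, "dy": -0.037, "dz": 0, "ax": 0, "ay": 0, "az": 0}, {"dx": 0.018, "dy": -0.037, "dz": 0, "ax": 0, "ay": 0, "az": 0}, {"dx": 0.018, "dy": -0.037, "dz": 0, "ax": 0, "ay": 0, "az": 0}, {"dx": 0.018, "dy": -0.037, "dz": 0, "ax": 0, "ay": 0, "az": 0}, {"dx": 0, "dy": 0, "dz": 0, "ax": 0, "ay": 0, "az": 0}], "jaw": 1}}

```text
t: 3.17
tcp_pos: [0.5258, -0.0375, 0.3181]
ee_rot: [1.0, 0.004, 0.0, -0.001]
force: [-0.2, -0.4, -1.0]
grip_width: 1.001
```

```bash
python3 b.py 2
```

```text
3.1667 [ 0.5258 -0.0375  0.3181] [ 1.      0.0038  0.0005 -0.0011] [-0.2877 -0.1232  1.7264  0.0023  1.5382  1.2754]
[[ 0.0004  0.9481  0.3181  0.0816]
 [ 1.     -0.0005  0.0001 -0.0003]
 [ 0.0003  0.3181 -0.9481 -0.1755]
 [ 0.      0.      0.      1.    ]]
mill_center 0.57 [ 98.8 239.6] [ 0.6063 -0.0131  0.075 ]
jar_center 0.9 [140.3 201.3] [0.5437 0.0475 0.07  ]
caddy_center 0.65 [102.6 160.6] [0.6014 0.1054 0.07  ]
tin_center 0.81 [ 18.7 152.8] [0.7257 0.1178 0.033 ]
tin_center 0.74 [33.1 92.7] [0.7085 0.2159 0.033 ]
crate 0.93 [135.7 234.3] [0.5416 0.     0.    ]
tray 0.96 [168.  408.8] [ 0.481  -0.3334  0.    ]
order_box 0.59 [138.6  67.2] [0.5396 0.3155 0.    ]
carton1_center 0.69 [107.5 290.5] [ 0.5921 -0.0977  0.027 ]
carton2_center 0.85 [162.1 295.6] [ 0.4986 -0.1097  0.027 ]
carton2_center 0.23 [ 98.7 203.2] [0.6067 0.048  0.027 ]
cam (array([ 0.6057, -0.0441,  0.4936]), array([-0.3306,  0.0102, -0.9439]))
```

View pics/w2.png

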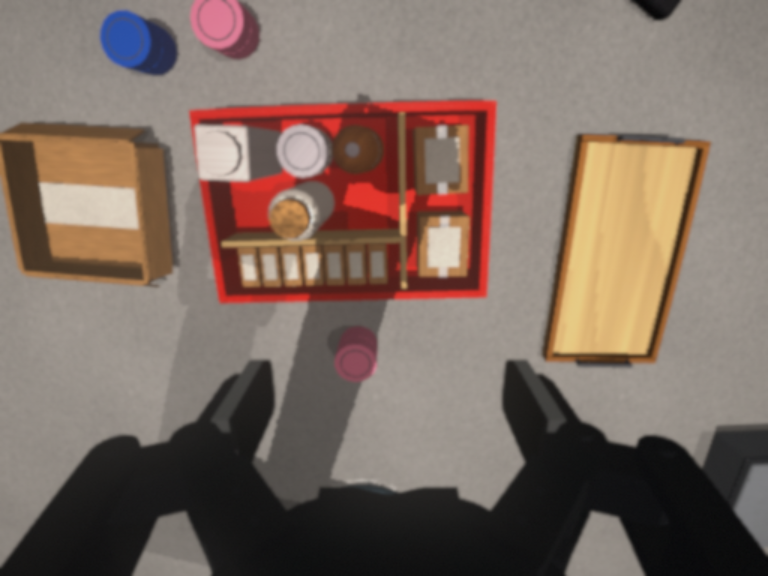

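```bash
python3 b.py 3 | head -11; python3 -c "
import cv2
im=cv2.imread('pics/w3.png');im=cv2.resize(im,(512,384),interpolation=cv2.INTER_AREA)
cv2.imwrite('pics/w3c.png',cv2.resize(im[50:220,110:350],None,fx=3,fy=3,interpolation=cv2.INTER_CUBIC))"
```

```text
3.6667 [ 0.5241 -0.0442  0.3181] [ 1.     -0.001   0.0001  0.    ] [-0.2999 -0.1257  1.7286  0.      1.5385  1.2728]
[[ 0.0004  0.9481  0.3181  0.0816]
 [ 1.     -0.0005  0.0001 -0.0003]
 [ 0.0003  0.3181 -0.9481 -0.1755]
 [ 0.      0.      0.      1.    ]]
mill_center 0.75 [ 94.  231.5] [ 0.613  -0.0036  0.075 ]
jar_center 0.68 [140.  194.2] [0.5444 0.0581 0.07  ]
caddy_center 0.66 [103.1 155. ] [0.6009 0.1145 0.07  ]
tin_center 0.85 [100.3 198.8] [0.6042 0.0551 0.033 ]
tin_center 0.84 [ 19.3 148.7] [0.7251 0.1254 0.033 ]
crate 0.64 [132.8 230.5] [ 0.5471  0.008  -0.    ]
```

View pics/w3c.png

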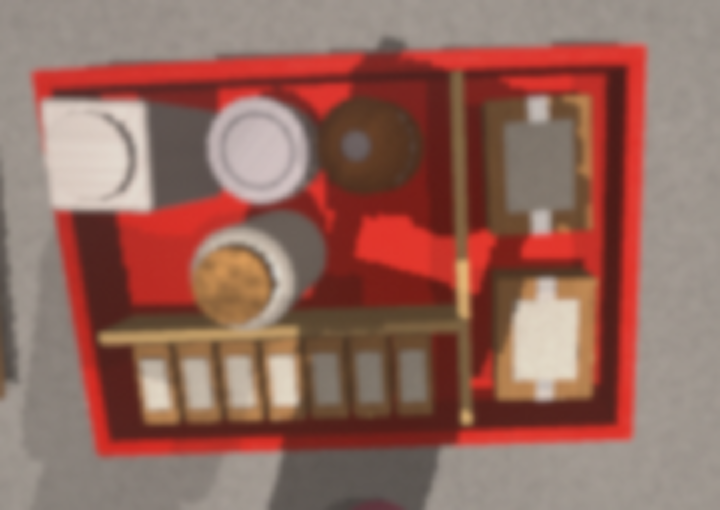

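View pics/w3.png

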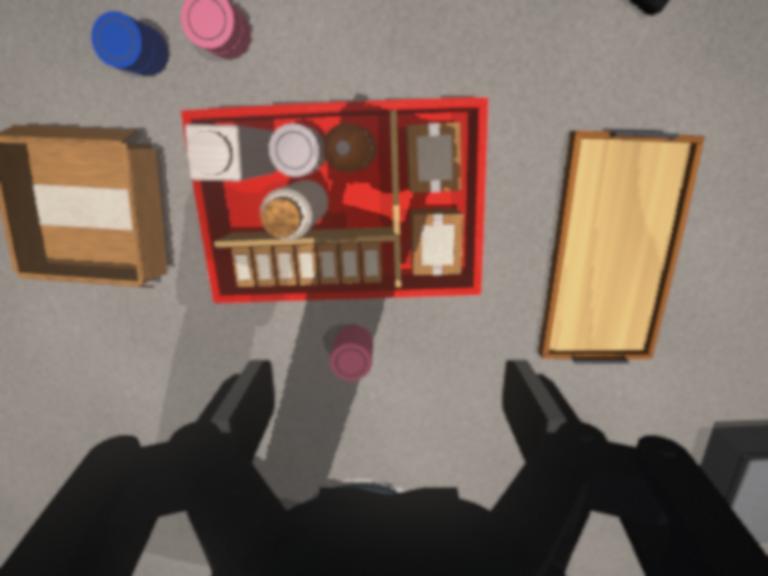

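```bash
cat > c.py <<'E'
from h import *
np.set_printoptions(precision=4,suppress=True)
C=lambda u,v,z: atz("wrist",[50+v/3-.33,110+u/3-.33],z)
print(r.sense()["tcp_pos"])
cr=np.array([C(34,72,.065),C(646,46,.065),C(630,438,.065),C(100,455,.065)])[:,:2]
print("crate",cr,cr.mean(0),[np.linalg.norm(cr[i]-cr[(i+1)%4]) for i in range(4)])
m=lambda a,b:(cr[a]+cr[b])/2
dx=m(0,1)-m(2,3); dy=m(0,3)-m(1,2); yaw=(np.arctan2(dx[1],dx[0])+np.arctan2(-dy[0],dy[1]))/2
print("yaw",yaw, np.arctan2(dx[1],dx[0]),np.arctan2(-dy[0],dy[1]))
R=np.array([[np.cos(yaw),-np.sin(yaw)],[np.sin(yaw),np.cos(yaw)]])
for n,p in dict(tin=(.060,.044),L=(.060,.103),Rr=(.060,-.015),F=(.001,.044)).items(): print("nom",n,cr.mean(0)+R@p)
cd=np.array([C(40,100,.125),C(150,98,.125),C(153,210,.125),C(48,212,.125)])[:,:2]
print("caddy corners",cd.mean(0),[np.linalg.norm(cd[i]-cd[(i+1)%4]) for i in range(4)],np.arctan2(*(cd[3]-cd[0])[::-1]),np.arctan2(*(cd[2]-cd[1])[::-1]),cd)
for n,p in dict(tin=(260,150,.061),mill=(356,146,.144),jar=(234,285,.134),caddy=(90,154,.134)).items(): print(n,C(*p))
t=np.array([atz("wrist",[v/1.5-.17,u/1.5-.17],.018) for u,v in [(572,130),(703,136),(653,357),(541,355)]])[:,:2]
print("tray",t.mean(0),[np.linalg.norm(t[i]-t[(i+1)%4]) for i in range(4)],(t[0]+t[1]-t[2]-t[3])/2)
# same for top-camera corners
A=lambda u,v,z: atz("top",[v/1.5-.17,u/1.5-.17],z)[:2]
print("top crate",np.mean([A(290,241,.065),A(473,240,.065),A(476,361,.065),A(290,364,.065)],0))
t=np.array([A(531,262,.018),A(620,264,.018),A(619,429,.018),A(530,427,.018)]);print("top tray",t.mean(0),t)
print("top caddy",A(319,260-3,.134),"tin",A(355,267,.061),"jar",A(354,294,.134),"mill",A(393,257,.144))
vision.capture("top")
for n in ["top","wrist"]:
  for q in nets.outline_of("order_box",n)[:1]: print(n,q["confidence"],q["extent"])
E
python3 c.py
```

```text
[ 0.5243 -0.0433  0.318 ]
crate [[ 0.6443  0.1642]
 [ 0.6547 -0.1411]
 [ 0.4492 -0.1472]
 [ 0.4385  0.157 ]] [0.5467 0.0082] [np.float64(0.30547777579280977), np.float64(0.20556557970587166), np.float64(0.3043802466141514), np.float64(0.20591581618798419)]
yaw 0.03334101625756507 0.03221788427274587 0.03446414824238426
nom tin [0.6052 0.0542]
nom L [0.6032 0.1131]
nom Rr [ 0.6071 -0.0048]
nom F [0.5462 0.0522]
caddy corners [0.6036 0.1114] [np.float64(0.04873233960671383), np.float64(0.047578255757526215), np.float64(0.04831547001750364), np.float64(0.047917199622006953)] 3.0749716586505538 3.0656859454072065 [[0.6274 0.1341]
 [0.6274 0.0854]
 [0.58   0.089 ]
 [0.5796 0.1373]]
tin [0.6052 0.0531 0.061 ]
mill [ 0.6067 -0.0054  0.144 ]
jar [0.5474 0.0525 0.134 ]
caddy [0.6045 0.1108 0.134 ]
tray [ 0.4844 -0.3271] [np.float64(0.15637348061474834), np.float64(0.2854039932368819), np.float64(0.15693116365547755), np.float64(0.28323223633262035)] [ 0.2843 -0.0016]
top crate [0.5464 0.0077]
top tray [ 0.482  -0.3279] [[ 0.6256 -0.2515]
 [ 0.6252 -0.4108]
 [ 0.3372 -0.4021]
 [ 0.34   -0.2472]]
top caddy [0.6053 0.1089] tin [0.6035 0.0545] jar [0.5471 0.0524] mill [ 0.6052 -0.0077]
top 0.6 [91.6, 169.0, 82.2, 74.7]
wrist 0.98 [0.0, 83.6, 113.7, 109.4]
```

Emit:
{"fn": "carry_out", "kwargs": {"increments": [{"dx": 0.0275, "dy": -0.0126, "dz": 0, "ax": 0, "ay": 0, "az": 0}, {"dx": 0.0275, "dy": -0.0126, "dz": 0, "ax": 0, "ay": 0, "az": 0}, {"dx": 0.0275, "dy": -0.0126, "dz": 0, "ax": 0, "ay": 0, "az": 0}, {"dx": 0, "dy": 0, "dz": 0.035, "ax": 0, "ay": 0, "az": 0}, {"dx": 0, "dy": 0, "dz": 0.035, "ax": 0, "ay": 0, "az": 0}, {"dx": 0, "dy": 0, "dz": 0.035, "ax": 0, "ay": 0, "az": 0}, {"dx": 0, "dy": 0, "dz": 0.035, "ax": 0, "ay": 0, "az": 0}, {"dx": 0, "dy": 0, "dz": 0, "ax": 0, "ay": 0, "az": 0}, {"dx": 0, "dy": 0, "dz": 0, "ax": 0, "ay": 0, "az": 0}, {"dx": 0, "dy": 0, "dz": 0, "ax": 0, "ay": 0, "az": 0}, {"dx": 0, "dy": 0, "dz": 0, "ax": 0, "ay": 0, "az": 0}, {"dx": 0, "dy": 0, "dz": 0, "ax": 0, "ay": 0, "az": 0}]}}

```text
t: 5.32
tcp_pos: [0.6086, -0.0059, 0.1813]
ee_rot: [1.0, -0.0, 0.003, 0.001]
force: [-0.2, 0.4, -0.0]
grip_width: 1.002
```

Emit:
{"fn": "carry_out", "kwargs": {"increments": [{"dx": -0.0015, "dy": 0, "dz": 0.02, "ax": 0, "ay": 0, "az": 0}, {"dx": 0, "dy": 0, "dz": 0.02, "ax": 0, "ay": 0, "az": 0}, {"dx": 0, "dy": 0, "dz": 0.02, "ax": 0, "ay": 0, "az": 0}, {"dx": 0, "dy": 0, "dz": 0.02, "ax": 0, "ay": 0, "az": 0}, {"dx": 0, "dy": 0, "dz": 0.018, "ax": 0, "ay": 0, "az": 0}, {"dx": 0, "dy": 0, "dz": 0, "ax": 0, "ay": 0, "az": 0}, {"dx": 0, "dy": 0, "dz": 0, "ax": 0, "ay": 0, "az": 0}, {"dx": 0, "dy": 0, "dz": 0, "ax": 0, "ay": 0, "az": 0}, {"dx": 0, "dy": 0, "dz": 0, "ax": 0, "ay": 0, "az": 0}, {"dx": 0, "dy": 0, "dz": 0, "ax": 0, "ay": 0, "az": 0}, {"dx": 0, "dy": 0, "dz": 0, "ax": 0, "ay": 0, "az": 0}, {"dx": 0, "dy": 0, "dz": 0, "ax": 0, "ay": 0, "az": 0}]}}

```text
t: 6.32
tcp_pos: [0.6057, -0.0056, 0.0808]
ee_rot: [1.0, -0.0, 0.001, 0.0]
force: [-0.5, -0.9, -0.3]
grip_width: 1.001
```

Emit:
{"fn": "carry_out", "kwargs": {"increments": [{"dx": 0, "dy": 0, "dz": 0, "ax": 0, "ay": 0, "az": 0}, {"dx": 0, "dy": 0, "dz": 0, "ax": 0, "ay": 0, "az": 0}, {"dx": 0, "dy": 0, "dz": 0, "ax": 0, "ay": 0, "az": 0}, {"dx": 0, "dy": 0, "dz": 0, "ax": 0, "ay": 0, "az": 0}, {"dx": 0, "dy": 0, "dz": 0, "ax": 0, "ay": 0, "az": 0}, {"dx": 0, "dy": 0, "dz": 0, "ax": 0, "ay": 0, "az": 0}, {"dx": 0, "dy": 0, "dz": 0, "ax": 0, "ay": 0, "az": 0}, {"dx": 0, "dy": 0, "dz": 0, "ax": 0, "ay": 0, "az": 0}, {"dx": 0, "dy": 0, "dz": 0, "ax": 0, "ay": 0, "az": 0}, {"dx": 0, "dy": 0, "dz": 0, "ax": 0, "ay": 0, "az": 0}], "jaw": -1}}

```text
t: 7.15
tcp_pos: [0.6057, -0.0057, 0.0805]
ee_rot: [1.0, -0.0, 0.0, 0.0]
force: [-0.5, -1.2, 5.8]
grip_width: 0.455
```

Emit:
{"fn": "carry_out", "kwargs": {"increments": [{"dx": 0, "dy": 0, "dz": -0.01, "ax": 0, "ay": 0, "az": 0}, {"dx": 0, "dy": 0, "dz": -0.02, "ax": 0, "ay": 0, "az": 0}, {"dx": 0, "dy": 0, "dz": -0.03, "ax": 0, "ay": 0, "az": 0}, {"dx": 0, "dy": 0, "dz": -0.03, "ax": 0, "ay": 0, "az": 0}, {"dx": 0, "dy": 0, "dz": -0.02, "ax": 0, "ay": 0, "az": 0}, {"dx": 0, "dy": 0, "dz": -0.01, "ax": 0, "ay": 0, "az": 0}, {"dx": 0, "dy": 0, "dz": 0, "ax": 0, "ay": 0, "az": 0}, {"dx": 0, "dy": 0, "dz": 0, "ax": 0, "ay": 0, "az": 0}, {"dx": 0, "dy": 0, "dz": 0, "ax": 0, "ay": 0, "az": 0}]}}

```text
t: 7.9
tcp_pos: [0.6038, -0.0052, 0.1974]
ee_rot: [1.0, -0.0, -0.002, -0.0]
force: [-0.2, -0.3, -2.6]
grip_width: 0.444
```

Emit:
{"fn": "carry_out", "kwargs": {"increments": [{"dx": -0.0025, "dy": 0.0215, "dz": 0, "ax": 0, "ay": 0, "az": 0}, {"dx": -0.0025, "dy": 0.0215, "dz": 0, "ax": 0, "ay": 0, "az": 0}, {"dx": -0.0025, "dy": 0.0215, "dz": 0, "ax": 0, "ay": 0, "az": 0}, {"dx": -0.0025, "dy": 0.0215, "dz": 0, "ax": 0, "ay": 0, "az": 0}, {"dx": -0.0025, "dy": 0.0215, "dz": 0, "ax": 0, "ay": 0, "az": 0}, {"dx": -0.0025, "dy": 0.0215, "dz": 0, "ax": 0, "ay": 0, "az": 0}, {"dx": -0.0025, "dy": 0.0215, "dz": 0, "ax": 0, "ay": 0, "az": 0}, {"dx": -0.0025, "dy": 0.0215, "dz": 0, "ax": 0, "ay": 0, "az": 0}, {"dx": -0.0025, "dy": 0.0215, "dz": 0, "ax": 0, "ay": 0, "az": 0}, {"dx": -0.0025, "dy": 0.0215, "dz": 0, "ax": 0, "ay": 0, "az": 0}, {"dx": -0.0025, "dy": 0.0215, "dz": 0, "ax": 0, "ay": 0, "az": 0}, {"dx": -0.0025, "dy": 0.0215, "dz": 0, "ax": 0, "ay": 0, "az": 0}, {"dx": -0.0025, "dy": 0.0215, "dz": 0, "ax": 0, "ay": 0, "az": 0}, {"dx": -0.0025, "dy": 0.0215, "dz": 0, "ax": 0, "ay": 0, "az": 0}, {"dx": -0.0025, "dy": 0.0215, "dz": 0, "ax": 0, "ay": 0, "az": 0}, {"dx": 0, "dy": 0, "dz": 0, "ax": 0, "ay": 0, "az": 0}, {"dx": 0, "dy": 0, "dz": 0, "ax": 0, "ay": 0, "az": 0}, {"dx": 0, "dy": 0, "dz": 0, "ax": 0, "ay": 0, "az": 0}, {"dx": 0, "dy": 0, "dz": 0, "ax": 0, "ay": 0, "az": 0}, {"dx": 0, "dy": 0, "dz": 0, "ax": 0, "ay": 0, "az": 0}]}}

```text
t: 9.57
tcp_pos: [0.5678, -0.3269, 0.1995]
ee_rot: [1.0, 0.001, -0.0, -0.0]
force: [0.8, 0.3, -2.3]
grip_width: 0.443
```

```bash
python3 - <<'E'
from h import *
s=r.sense();print(s["tcp_pos"],s["force"],s["grip_width"])
im=vision.capture("scene");cv2.imwrite("pics/s1.png",cv2.resize(im,None,fx=1.5,fy=1.5))
E
```

```text
[ 0.56781751 -0.32688311  0.19947451] [ 0.78407636  0.28576371 -2.33079027] 0.44277322195328367
```

View pics/s1.png

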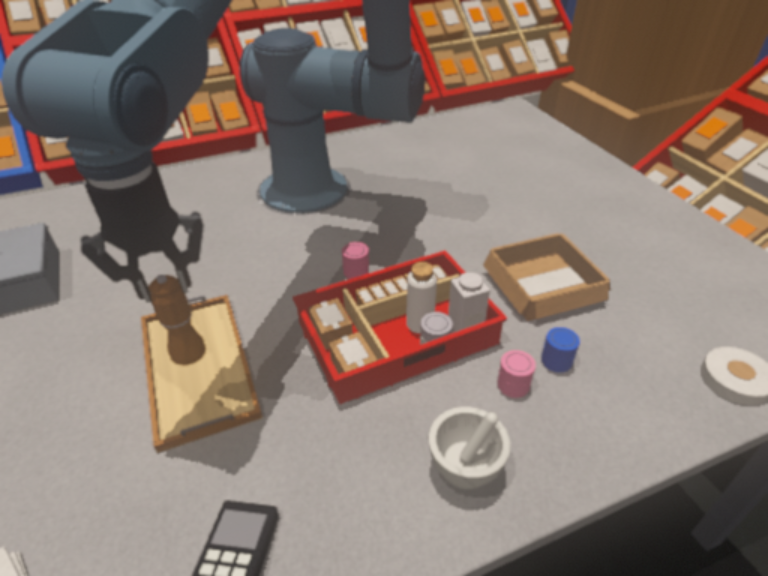

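```bash
python3 - <<'E'
from h import *
for z in [.12,.19,.26,.35]: print(z,np.array(proj("scene",[.568,-.327,z]))[::-1]*1.5)
print(np.array(proj("scene",[.568-.014,-.327,.26]))[::-1]*1.5)
m=nets.outline_of("mill_center","scene")[0]; p=m["pixels"]; ys,xs=np.nonzero(p)
for y in range(ys.min(),ys.max()+1,4): print(y*1.5,xs[ys==y].mean()*1.5+.7,np.ptp(xs[ys==y])*1.5)
E
```

```text
0.12 [189.79080394 353.30191818]
0.19 [176.51939538 318.33485299]
0.26 [161.31272694 278.5304513 ]
0.35 [138.1222466  218.34854087]
[160.05553316 272.04337377]
276.0 164.2 9.0
282.0 164.95 25.5
288.0 164.95 31.5
294.0 168.7 36.0
300.0 170.2 36.0
306.0 171.7 36.0
312.0 173.2 33.0
318.0 173.95 31.5
324.0 176.2 30.0
330.0 180.7 30.0
336.0 184.45 34.5
342.0 185.95 37.5
348.0 186.7 39.0
354.0 185.95 34.5
360.0 184.45 25.5
```

Emit:
{"fn": "carry_out", "kwargs": {"increments": [{"dx": 0, "dy": 0, "dz": 0.01, "ax": 0, "ay": 0, "az": 0}, {"dx": 0, "dy": 0, "dz": 0.02, "ax": 0, "ay": 0, "az": 0}, {"dx": 0, "dy": 0, "dz": 0.03, "ax": 0, "ay": 0, "az": 0}, {"dx": 0, "dy": 0, "dz": 0.025, "ax": 0, "ay": 0, "az": 0}, {"dx": 0, "dy": 0, "dz": 0.015, "ax": 0, "ay": 0, "az": 0}, {"dx": 0, "dy": 0, "dz": 0.008, "ax": 0, "ay": 0, "az": 0}, {"dx": 0, "dy": 0, "dz": 0.005, "ax": 0, "ay": 0, "az": 0}, {"dx": 0, "dy": 0, "dz": 0.003, "ax": 0, "ay": 0, "az": 0}, {"dx": 0, "dy": 0, "dz": 0, "ax": 0, "ay": 0, "az": 0}, {"dx": 0, "dy": 0, "dz": 0, "ax": 0, "ay": 0, "az": 0}, {"dx": 0, "dy": 0, "dz": 0, "ax": 0, "ay": 0, "az": 0}, {"dx": 0, "dy": 0, "dz": 0, "ax": 0, "ay": 0, "az": 0}]}}

```text
t: 10.67
tcp_pos: [0.5684, -0.3285, 0.0852]
ee_rot: [1.0, -0.0, 0.001, 0.001]
force: [-0.1, 0.7, -2.6]
grip_width: 0.443
```

Emit:
{"fn": "carry_out", "kwargs": {"increments": [{"dx": 0, "dy": 0, "dz": 0.0015, "ax": 0, "ay": 0, "az": 0}, {"dx": 0, "dy": 0, "dz": 0.0015, "ax": 0, "ay": 0, "az": 0}, {"dx": 0, "dy": 0, "dz": 0, "ax": 0, "ay": 0, "az": 0}, {"dx": 0, "dy": 0, "dz": 0, "ax": 0, "ay": 0, "az": 0}, {"dx": 0, "dy": 0, "dz": 0, "ax": 0, "ay": 0, "az": 0}]}}

```text
t: 11.08
tcp_pos: [0.5682, -0.3284, 0.0817]
ee_rot: [1.0, -0.0, 0.001, 0.0]
force: [-0.1, 0.2, 1.0]
grip_width: 0.444
```

Emit:
{"fn": "carry_out", "kwargs": {"increments": [{"dx": 0, "dy": 0, "dz": 0, "ax": 0, "ay": 0, "az": 0}, {"dx": 0, "dy": 0, "dz": 0, "ax": 0, "ay": 0, "az": 0}, {"dx": 0, "dy": 0, "dz": 0, "ax": 0, "ay": 0, "az": 0}, {"dx": 0, "dy": 0, "dz": 0, "ax": 0, "ay": 0, "az": 0}, {"dx": 0, "dy": 0, "dz": 0, "ax": 0, "ay": 0, "az": 0}, {"dx": 0, "dy": 0, "dz": 0, "ax": 0, "ay": 0, "az": 0}, {"dx": 0, "dy": 0, "dz": 0, "ax": 0, "ay": 0, "az": 0}, {"dx": 0, "dy": 0, "dz": -0.02, "ax": 0, "ay": 0, "az": 0}, {"dx": 0, "dy": 0, "dz": -0.04, "ax": 0, "ay": 0, "az": 0}, {"dx": 0, "dy": 0, "dz": -0.04, "ax": 0, "ay": 0, "az": 0}, {"dx": 0, "dy": 0, "dz": 0, "ax": 0, "ay": 0, "az": 0}, {"dx": 0, "dy": 0, "dz": 0, "ax": 0, "ay": 0, "az": 0}], "jaw": 1}}

```text
t: 12.08
tcp_pos: [0.5695, -0.3294, 0.1852]
ee_rot: [1.0, -0.0, 0.003, 0.002]
force: [0.0, -0.9, -1.0]
grip_width: 1.001
```

Emit:
{"fn": "carry_out", "kwargs": {"increments": [{"dx": -0.002, "dy": -0.0346, "dz": 0, "ax": 0, "ay": 0, "az": 0}, {"dx": -0.002, "dy": -0.0346, "dz": 0, "ax": 0, "ay": 0, "az": 0}, {"dx": -0.002, "dy": -0.0346, "dz": 0, "ax": 0, "ay": 0, "az": 0}, {"dx": -0.002, "dy": -0.0346, "dz": 0, "ax": 0, "ay": 0, "az": 0}, {"dx": -0.002, "dy": -0.0346, "dz": 0, "ax": 0, "ay": 0, "az": 0}, {"dx": -0.002, "dy": -0.0346, "dz": 0, "ax": 0, "ay": 0, "az": 0}, {"dx": -0.002, "dy": -0.0346, "dz": 0, "ax": 0, "ay": 0, "az": 0}, {"dx": -0.002, "dy": -0.0346, "dz": 0, "ax": 0, "ay": 0, "az": 0}, {"dx": -0.002, "dy": -0.0346, "dz": 0, "ax": 0, "ay": 0, "az": 0}, {"dx": -0.002, "dy": -0.0346, "dz": 0, "ax": 0, "ay": 0, "az": 0}, {"dx": -0.002, "dy": -0.0346, "dz": 0, "ax": 0, "ay": 0, "az": 0}, {"dx": 0, "dy": 0, "dz": 0, "ax": 0, "ay": 0, "az": 0}, {"dx": 0, "dy": 0, "dz": 0, "ax": 0, "ay": 0, "az": 0}, {"dx": 0, "dy": 0, "dz": 0, "ax": 0, "ay": 0, "az": 0}, {"dx": 0, "dy": 0, "dz": 0, "ax": 0, "ay": 0, "az": 0}, {"dx": 0, "dy": 0, "dz": 0, "ax": 0, "ay": 0, "az": 0}, {"dx": 0, "dy": 0, "dz": 0, "ax": 0, "ay": 0, "az": 0}]}}

```text
t: 13.5
tcp_pos: [0.5459, 0.0516, 0.1808]
ee_rot: [1.0, -0.001, -0.0, 0.0]
force: [-0.9, 0.8, -1.0]
grip_width: 0.996
```

Emit:
{"fn": "carry_out", "kwargs": {"increments": [{"dx": 0.001, "dy": 0, "dz": 0.02, "ax": 0, "ay": 0, "az": 0}, {"dx": 0, "dy": 0, "dz": 0.025, "ax": 0, "ay": 0, "az": 0}, {"dx": 0, "dy": 0, "dz": 0.025, "ax": 0, "ay": 0, "az": 0}, {"dx": 0, "dy": 0, "dz": 0.02, "ax": 0, "ay": 0, "az": 0}, {"dx": 0, "dy": 0, "dz": 0.01, "ax": 0, "ay": 0, "az": 0}, {"dx": 0, "dy": 0, "dz": 0, "ax": 0, "ay": 0, "az": 0}, {"dx": 0, "dy": 0, "dz": 0, "ax": 0, "ay": 0, "az": 0}, {"dx": 0, "dy": 0, "dz": 0, "ax": 0, "ay": 0, "az": 0}, {"dx": 0, "dy": 0, "dz": 0, "ax": 0, "ay": 0, "az": 0}, {"dx": 0, "dy": 0, "dz": 0, "ax": 0, "ay": 0, "az": 0}]}}

```text
t: 14.33
tcp_pos: [0.5479, 0.0525, 0.0825]
ee_rot: [1.0, -0.0, 0.001, 0.0]
force: [1.0, 0.4, -0.6]
grip_width: 1.005
```

Emit:
{"fn": "carry_out", "kwargs": {"increments": [{"dx": 0, "dy": 0, "dz": 0, "ax": 0, "ay": 0, "az": 0}, {"dx": 0, "dy": 0, "dz": 0, "ax": 0, "ay": 0, "az": 0}, {"dx": 0, "dy": 0, "dz": 0, "ax": 0, "ay": 0, "az": 0}, {"dx": 0, "dy": 0, "dz": 0, "ax": 0, "ay": 0, "az": 0}, {"dx": 0, "dy": 0, "dz": 0, "ax": 0, "ay": 0, "az": 0}, {"dx": 0, "dy": 0, "dz": 0, "ax": 0, "ay": 0, "az": 0}, {"dx": 0, "dy": 0, "dz": 0, "ax": 0, "ay": 0, "az": 0}, {"dx": 0, "dy": 0, "dz": 0, "ax": 0, "ay": 0, "az": 0}, {"dx": 0, "dy": 0, "dz": 0, "ax": 0, "ay": 0, "az": 0}, {"dx": 0, "dy": 0, "dz": 0, "ax": 0, "ay": 0, "az": 0}], "jaw": -1}}

```text
t: 15.17
tcp_pos: [0.5506, 0.0528, 0.0849]
ee_rot: [1.0, -0.0, 0.004, -0.0]
force: [-0.1, 0.7, 12.4]
grip_width: 0.401
```

Emit:
{"fn": "carry_out", "kwargs": {"increments": [{"dx": 0, "dy": 0, "dz": 0, "ax": 0, "ay": 0, "az": 0}, {"dx": 0, "dy": 0, "dz": 0, "ax": 0, "ay": 0, "az": 0}, {"dx": 0, "dy": 0, "dz": 0, "ax": 0, "ay": 0, "az": 0}, {"dx": 0, "dy": 0, "dz": 0, "ax": 0, "ay": 0, "az": 0}, {"dx": 0, "dy": 0, "dz": 0, "ax": 0, "ay": 0, "az": 0}, {"dx": 0, "dy": 0, "dz": 0, "ax": 0, "ay": 0, "az": 0}, {"dx": 0, "dy": 0, "dz": 0, "ax": 0, "ay": 0, "az": 0}, {"dx": 0, "dy": 0, "dz": 0, "ax": 0, "ay": 0, "az": 0}], "jaw": 1}}

```text
t: 15.83
tcp_pos: [0.5467, 0.0526, 0.0808]
ee_rot: [1.0, -0.0, -0.0, -0.0]
force: [-0.5, 0.1, 0.5]
grip_width: 1.0
```

```bash
python3 - <<'E'
from h import *
s=r.sense();print(s["tcp_pos"],s["force"],s["grip_width"])
im=vision.capture("scene");cv2.imwrite("pics/s2.png",cv2.resize(im[120:280,60:360],None,fx=2.6,fy=2.6,interpolation=cv2.INTER_CUBIC))
E
```

```text
[0.54672287 0.05259212 0.08082294] [-0.52644595  0.10842048  0.50248024] 0.9999961615888271
```

View pics/s2.png

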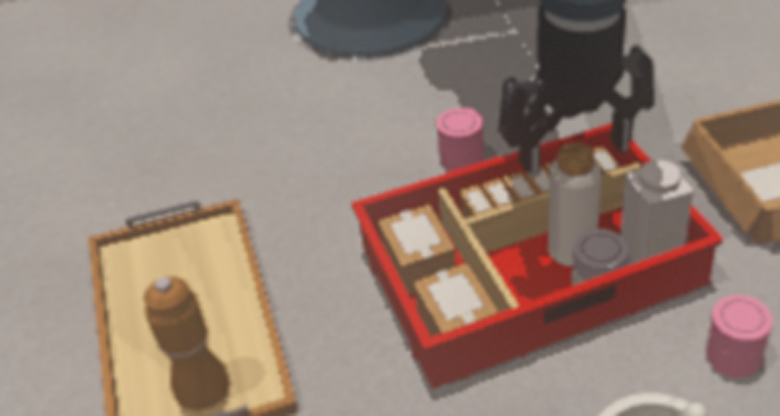

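```bash
python3 - <<'E'
from h import *
f=lambda P:np.round((np.array(proj("scene",P))[::-1]-[60,120])*2.6,0)
for dy in (-.0425,.0425):
  for z in (.08,.095): print(dy,z,f([.5467,.0526+dy,z]))
for x in (.535,.5467): print(x,"top cork",f([x,.0526,.135]),"bottom",f([x,.0526,.005]), "shoulder L/R",f([x,.0276,.113]),f([x,.0776,.113]))
print("mill top",f([.5684,-.3285,.146]),"foot",f([.5684,-.3285,.006]))
E
```

```text
-0.0425 0.08 [534. 208.]
-0.0425 0.095 [534. 196.]
0.0425 0.08 [612. 184.]
0.0425 0.095 [613. 173.]
0.535 top cork [570. 146.] bottom [566. 242.] shoulder L/R [546. 170.] [592. 157.]
0.5467 top cork [575. 153.] bottom [571. 249.] shoulder L/R [551. 177.] [598. 163.]
mill top [163. 280.] foot [203. 386.]
```

```bash
python3 - <<'E'
from h import *
im=vision.capture("scene");cv2.imwrite("pics/s3.png",cv2.resize(im[130:230,230:340],None,fx=6,fy=6,interpolation=cv2.INTER_CUBIC))
im=vision.capture("wrist");cv2.imwrite("pics/w4.png",cv2.resize(im,None,fx=1.5,fy=1.5))
E
```

View pics/s3.png

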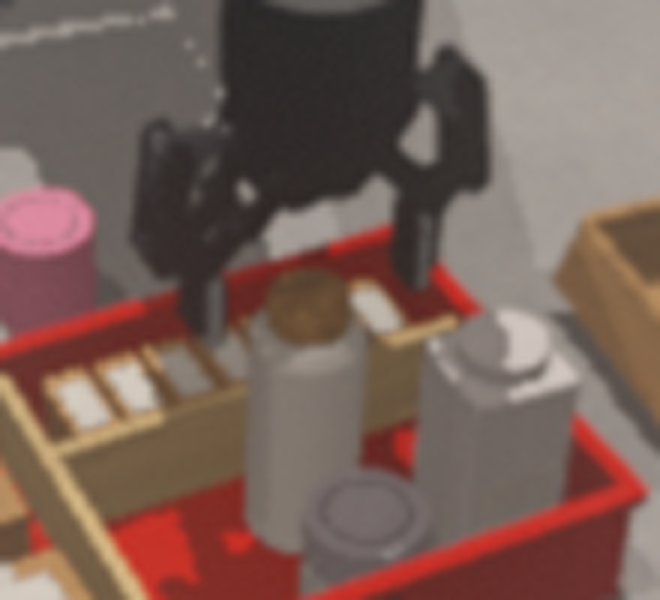

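View pics/w4.png

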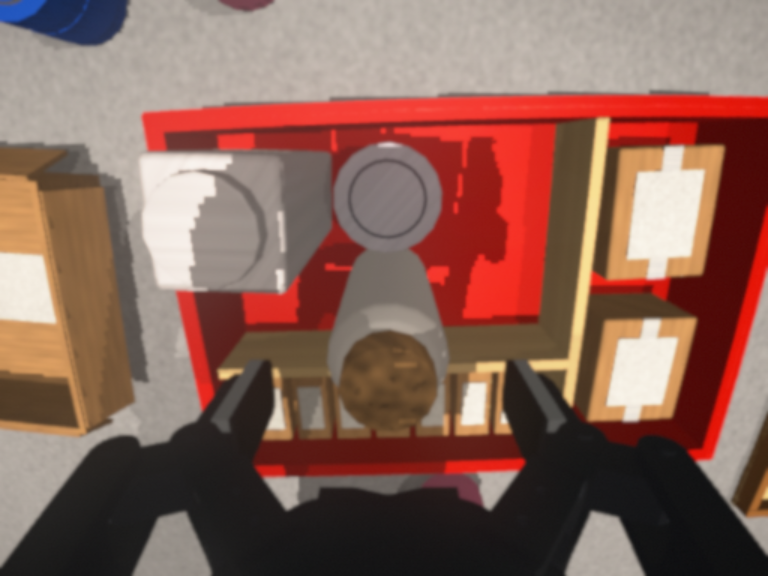

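```bash
python3 - <<'E'
from h import *
np.set_printoptions(precision=4,suppress=True)
for px,y in [((187,265),.0526-.047),((177.5,299),.0526+.047)]:
    o,d=ray("scene",px); print("scene",o+d*(y-o[1])/d[1])
    for x in (.52,.5467): print(x,o+d*(x-o[0])/d[0])
for u,v in [(265,370),(510,370)]:
    o,d=ray("wrist",[v/1.5,u/1.5])
    for z in (.08,.094,.11,.13): print("wrist",z,(o+d*(z-o[2])/d[2])[:2])
print("cork",atz("wrist",[380/1.5,389/1.5],.135),"tin",atz("wrist",[197/1.5,388/1.5],.061))
for n in ["wrist"]:
  p=np.array([atz("wrist",[v/1.5,u/1.5],.125)[:2] for u,v in [(141,155),(279,153),(283,290),(157,289)]]);print(p.mean(0),p)
E
```

```text
scene [0.5529 0.0056 0.1293]
0.52 [0.52   0.0206 0.0984]
0.5467 [0.5467 0.0084 0.1234]
scene [0.5522 0.0996 0.1272]
0.52 [0.52   0.1192 0.097 ]
0.5467 [0.5467 0.1029 0.1221]
wrist 0.08 [0.5228 0.1147]
wrist 0.094 [0.5312 0.1098]
wrist 0.11 [0.5408 0.1042]
wrist 0.13 [0.5528 0.0972]
wrist 0.08 [ 0.5229 -0.0086]
wrist 0.094 [ 0.5313 -0.0037]
wrist 0.11 [0.5408 0.0019]
wrist 0.13 [0.5528 0.0088]
cork [0.552  0.0525 0.135 ] tin [0.6062 0.0528 0.061 ]
[0.6045 0.1106] [[0.6273 0.1316]
 [0.6272 0.087 ]
 [0.5816 0.0894]
 [0.5819 0.1343]]
```

Emit:
{"fn": "carry_out", "kwargs": {"increments": [{"dx": 0, "dy": 0, "dz": 0.005, "ax": 0, "ay": 0, "az": 0}, {"dx": 0, "dy": 0, "dz": 0.005, "ax": 0, "ay": 0, "az": 0}, {"dx": 0, "dy": 0, "dz": 0.005, "ax": 0, "ay": 0, "az": 0}, {"dx": 0, "dy": 0, "dz": 0.004, "ax": 0, "ay": 0, "az": 0}, {"dx": 0, "dy": 0, "dz": 0.003, "ax": 0, "ay": 0, "az": 0}, {"dx": 0, "dy": 0, "dz": 0.002, "ax": 0, "ay": 0, "az": 0}, {"dx": 0, "dy": 0, "dz": 0, "ax": 0, "ay": 0, "az": 0}, {"dx": 0, "dy": 0, "dz": 0, "ax": 0, "ay": 0, "az": 0}, {"dx": 0, "dy": 0, "dz": 0, "ax": 0, "ay": 0, "az": 0}, {"dx": 0, "dy": 0, "dz": 0, "ax": 0, "ay": 0, "az": 0}]}}

```text
t: 16.82
tcp_pos: [0.5471, 0.0526, 0.0573]
ee_rot: [1.0, -0.0, 0.0, 0.0]
force: [0.8, 0.4, -0.3]
grip_width: 1.002
```

Emit:
{"fn": "carry_out", "kwargs": {"increments": [{"dx": 0, "dy": 0, "dz": 0, "ax": 0, "ay": 0, "az": 0}, {"dx": 0, "dy": 0, "dz": 0, "ax": 0, "ay": 0, "az": 0}, {"dx": 0, "dy": 0, "dz": 0, "ax": 0, "ay": 0, "az": 0}, {"dx": 0, "dy": 0, "dz": 0, "ax": 0, "ay": 0, "az": 0}, {"dx": 0, "dy": 0, "dz": 0, "ax": 0, "ay": 0, "az": 0}, {"dx": 0, "dy": 0, "dz": 0, "ax": 0, "ay": 0, "az": 0}, {"dx": 0, "dy": 0, "dz": 0, "ax": 0, "ay": 0, "az": 0}, {"dx": 0, "dy": 0, "dz": 0, "ax": 0, "ay": 0, "az": 0}], "jaw": -1}}

```text
t: 17.48
tcp_pos: [0.5476, 0.0526, 0.0577]
ee_rot: [1.0, -0.0, 0.001, -0.0]
force: [0.9, 1.5, 4.3]
grip_width: 0.561
```

Emit:
{"fn": "carry_out", "kwargs": {"increments": [{"dx": 0, "dy": 0, "dz": -0.01, "ax": 0, "ay": 0, "az": 0}, {"dx": 0, "dy": 0, "dz": -0.02, "ax": 0, "ay": 0, "az": 0}, {"dx": 0, "dy": 0, "dz": -0.03, "ax": 0, "ay": 0, "az": 0}, {"dx": 0, "dy": 0, "dz": -0.03, "ax": 0, "ay": 0, "az": 0}, {"dx": 0, "dy": 0, "dz": -0.02, "ax": 0, "ay": 0, "az": 0}, {"dx": 0, "dy": 0, "dz": -0.01, "ax": 0, "ay": 0, "az": 0}, {"dx": 0, "dy": 0, "dz": 0, "ax": 0, "ay": 0, "az": 0}, {"dx": 0, "dy": 0, "dz": 0, "ax": 0, "ay": 0, "az": 0}, {"dx": 0, "dy": 0, "dz": 0, "ax": 0, "ay": 0, "az": 0}]}}

```text
t: 18.23
tcp_pos: [0.545, 0.0528, 0.1743]
ee_rot: [1.0, -0.0, -0.002, -0.0]
force: [-0.5, 0.6, -5.1]
grip_width: 0.561
```

Emit:
{"fn": "carry_out", "kwargs": {"increments": [{"dx": -0.004, "dy": 0.0237, "dz": 0, "ax": 0, "ay": 0, "az": 0}, {"dx": -0.004, "dy": 0.0237, "dz": 0, "ax": 0, "ay": 0, "az": 0}, {"dx": -0.004, "dy": 0.0237, "dz": 0, "ax": 0, "ay": 0, "az": 0}, {"dx": -0.004, "dy": 0.0237, "dz": 0, "ax": 0, "ay": 0, "az": 0}, {"dx": -0.004, "dy": 0.0237, "dz": 0, "ax": 0, "ay": 0, "az": 0}, {"dx": -0.004, "dy": 0.0237, "dz": 0, "ax": 0, "ay": 0, "az": 0}, {"dx": -0.004, "dy": 0.0237, "dz": 0, "ax": 0, "ay": 0, "az": 0}, {"dx": -0.004, "dy": 0.0237, "dz": 0, "ax": 0, "ay": 0, "az": 0}, {"dx": -0.004, "dy": 0.0237, "dz": 0, "ax": 0, "ay": 0, "az": 0}, {"dx": -0.004, "dy": 0.0237, "dz": 0, "ax": 0, "ay": 0, "az": 0}, {"dx": -0.004, "dy": 0.0237, "dz": 0, "ax": 0, "ay": 0, "az": 0}, {"dx": -0.004, "dy": 0.0237, "dz": 0, "ax": 0, "ay": 0, "az": 0}, {"dx": -0.004, "dy": 0.0237, "dz": 0, "ax": 0, "ay": 0, "az": 0}, {"dx": -0.004, "dy": 0.0237, "dz": 0, "ax": 0, "ay": 0, "az": 0}, {"dx": -0.004, "dy": 0.0237, "dz": 0, "ax": 0, "ay": 0, "az": 0}, {"dx": -0.004, "dy": 0.0237, "dz": 0, "ax": 0, "ay": 0, "az": 0}, {"dx": 0, "dy": 0, "dz": 0, "ax": 0, "ay": 0, "az": 0}, {"dx": 0, "dy": 0, "dz": 0, "ax": 0, "ay": 0, "az": 0}, {"dx": 0, "dy": 0, "dz": 0, "ax": 0, "ay": 0, "az": 0}, {"dx": 0, "dy": 0, "dz": 0, "ax": 0, "ay": 0, "az": 0}]}}

```text
t: 19.9
tcp_pos: [0.4824, -0.3252, 0.1757]
ee_rot: [1.0, 0.0, -0.001, -0.001]
force: [-0.5, -0.6, -3.6]
grip_width: 0.558
```

Emit:
{"fn": "carry_out", "kwargs": {"increments": [{"dx": 0, "dy": 0, "dz": 0.01, "ax": 0, "ay": 0, "az": 0}, {"dx": 0, "dy": 0, "dz": 0.02, "ax": 0, "ay": 0, "az": 0}, {"dx": 0, "dy": 0, "dz": 0.03, "ax": 0, "ay": 0, "az": 0}, {"dx": 0, "dy": 0, "dz": 0.025, "ax": 0, "ay": 0, "az": 0}, {"dx": 0, "dy": 0, "dz": 0.015, "ax": 0, "ay": 0, "az": 0}, {"dx": 0, "dy": 0, "dz": 0.008, "ax": 0, "ay": 0, "az": 0}, {"dx": 0, "dy": 0, "dz": 0.005, "ax": 0, "ay": 0, "az": 0}, {"dx": 0, "dy": 0, "dz": 0.004, "ax": 0, "ay": 0, "az": 0}, {"dx": 0, "dy": 0, "dz": 0, "ax": 0, "ay": 0, "az": 0}, {"dx": 0, "dy": 0, "dz": 0, "ax": 0, "ay": 0, "az": 0}, {"dx": 0, "dy": 0, "dz": 0, "ax": 0, "ay": 0, "az": 0}, {"dx": 0, "dy": 0, "dz": 0, "ax": 0, "ay": 0, "az": 0}]}}

```text
t: 20.9
tcp_pos: [0.4833, -0.3272, 0.0611]
ee_rot: [1.0, -0.0, 0.001, 0.001]
force: [-0.7, -0.1, -4.0]
grip_width: 0.559
```

Still hanging; lower a few mm until contact.

Emit:
{"fn": "carry_out", "kwargs": {"increments": [{"dx": 0, "dy": 0, "dz": 0.0015, "ax": 0, "ay": 0, "az": 0}, {"dx": 0, "dy": 0, "dz": 0.001, "ax": 0, "ay": 0, "az": 0}, {"dx": 0, "dy": 0, "dz": 0, "ax": 0, "ay": 0, "az": 0}, {"dx": 0, "dy": 0, "dz": 0, "ax": 0, "ay": 0, "az": 0}, {"dx": 0, "dy": 0, "dz": 0, "ax": 0, "ay": 0, "az": 0}, {"dx": 0, "dy": 0, "dz": 0, "ax": 0, "ay": 0, "az": 0}]}}

```text
t: 21.4
tcp_pos: [0.4834, -0.3272, 0.0587]
ee_rot: [1.0, -0.0, 0.001, 0.001]
force: [-1.3, 1.7, 6.1]
grip_width: 0.559
```

Emit:
{"fn": "carry_out", "kwargs": {"increments": [{"dx": 0, "dy": 0, "dz": 0, "ax": 0, "ay": 0, "az": 0}, {"dx": 0, "dy": 0, "dz": 0, "ax": 0, "ay": 0, "az": 0}, {"dx": 0, "dy": 0, "dz": 0, "ax": 0, "ay": 0, "az": 0}, {"dx": 0, "dy": 0, "dz": 0, "ax": 0, "ay": 0, "az": 0}, {"dx": 0, "dy": 0, "dz": 0, "ax": 0, "ay": 0, "az": 0}, {"dx": 0, "dy": 0, "dz": 0, "ax": 0, "ay": 0, "az": 0}, {"dx": 0, "dy": 0, "dz": 0, "ax": 0, "ay": 0, "az": 0}, {"dx": 0, "dy": 0, "dz": -0.02, "ax": 0, "ay": 0, "az": 0}, {"dx": 0, "dy": 0, "dz": -0.035, "ax": 0, "ay": 0, "az": 0}, {"dx": 0, "dy": 0, "dz": -0.04, "ax": 0, "ay": 0, "az": 0}, {"dx": 0, "dy": 0, "dz": -0.03, "ax": 0, "ay": 0, "az": 0}, {"dx": 0, "dy": 0, "dz": 0, "ax": 0, "ay": 0, "az": 0}, {"dx": 0, "dy": 0, "dz": 0, "ax": 0, "ay": 0, "az": 0}], "jaw": 1}}

```text
t: 22.48
tcp_pos: [0.4839, -0.3277, 0.1851]
ee_rot: [1.0, -0.0, 0.002, 0.002]
force: [-0.6, 1.0, -0.6]
grip_width: 1.0
```

Emit:
{"fn": "carry_out", "kwargs": {"increments": [{"dx": 0.0101, "dy": -0.0365, "dz": 0, "ax": 0, "ay": 0, "az": 0}, {"dx": 0.0101, "dy": -0.0365, "dz": 0, "ax": 0, "ay": 0, "az": 0}, {"dx": 0.0101, "dy": -0.0365, "dz": 0, "ax": 0, "ay": 0, "az": 0}, {"dx": 0.0101, "dy": -0.0365, "dz": 0, "ax": 0, "ay": 0, "az": 0}, {"dx": 0.0101, "dy": -0.0365, "dz": 0, "ax": 0, "ay": 0, "az": 0}, {"dx": 0.0101, "dy": -0.0365, "dz": 0, "ax": 0, "ay": 0, "az": 0}, {"dx": 0.0101, "dy": -0.0365, "dz": 0, "ax": 0, "ay": 0, "az": 0}, {"dx": 0.0101, "dy": -0.0365, "dz": 0, "ax": 0, "ay": 0, "az": 0}, {"dx": 0.0101, "dy": -0.0365, "dz": 0, "ax": 0, "ay": 0, "az": 0}, {"dx": 0.0101, "dy": -0.0365, "dz": 0, "ax": 0, "ay": 0, "az": 0}, {"dx": 0.0101, "dy": -0.0365, "dz": 0, "ax": 0, "ay": 0, "az": 0}, {"dx": 0.0101, "dy": -0.0365, "dz": 0, "ax": 0, "ay": 0, "az": 0}, {"dx": 0, "dy": 0, "dz": 0, "ax": 0, "ay": 0, "az": 0}, {"dx": 0, "dy": 0, "dz": 0, "ax": 0, "ay": 0, "az": 0}, {"dx": 0, "dy": 0, "dz": 0, "ax": 0, "ay": 0, "az": 0}, {"dx": 0, "dy": 0, "dz": 0, "ax": 0, "ay": 0, "az": 0}, {"dx": 0, "dy": 0, "dz": 0, "ax": 0, "ay": 0, "az": 0}, {"dx": 0, "dy": 0, "dz": 0, "ax": 0, "ay": 0, "az": 0}]}}

```text
t: 23.98
tcp_pos: [0.6039, 0.1103, 0.1823]
ee_rot: [1.0, -0.001, -0.0, 0.0]
force: [0.1, -0.3, 0.0]
grip_width: 1.002
```

Emit:
{"fn": "carry_out", "kwargs": {"increments": [{"dx": 0, "dy": 0, "dz": 0.02, "ax": 0, "ay": 0, "az": 0}, {"dx": 0, "dy": 0, "dz": 0.03, "ax": 0, "ay": 0, "az": 0}, {"dx": 0, "dy": 0, "dz": 0.03, "ax": 0, "ay": 0, "az": 0}, {"dx": 0, "dy": 0, "dz": 0.02, "ax": 0, "ay": 0, "az": 0}, {"dx": 0, "dy": 0, "dz": 0.015, "ax": 0, "ay": 0, "az": 0}, {"dx": 0, "dy": 0, "dz": 0.006, "ax": 0, "ay": 0, "az": 0}, {"dx": 0, "dy": 0, "dz": 0, "ax": 0, "ay": 0, "az": 0}, {"dx": 0, "dy": 0, "dz": 0, "ax": 0, "ay": 0, "az": 0}, {"dx": 0, "dy": 0, "dz": 0, "ax": 0, "ay": 0, "az": 0}, {"dx": 0, "dy": 0, "dz": 0, "ax": 0, "ay": 0, "az": 0}]}}

```text
t: 24.82
tcp_pos: [0.6053, 0.1113, 0.0632]
ee_rot: [1.0, -0.0, 0.001, 0.0]
force: [-0.7, 0.6, 0.4]
grip_width: 0.996
```

Emit:
{"fn": "carry_out", "kwargs": {"increments": [{"dx": 0, "dy": 0, "dz": 0, "ax": 0, "ay": 0, "az": 0}, {"dx": 0, "dy": 0, "dz": 0, "ax": 0, "ay": 0, "az": 0}, {"dx": 0, "dy": 0, "dz": 0, "ax": 0, "ay": 0, "az": 0}, {"dx": 0, "dy": 0, "dz": 0, "ax": 0, "ay": 0, "az": 0}, {"dx": 0, "dy": 0, "dz": 0, "ax": 0, "ay": 0, "az": 0}, {"dx": 0, "dy": 0, "dz": 0, "ax": 0, "ay": 0, "az": 0}, {"dx": 0, "dy": 0, "dz": 0, "ax": 0, "ay": 0, "az": 0}, {"dx": 0, "dy": 0, "dz": 0, "ax": 0, "ay": 0, "az": 0}], "jaw": -1}}

```text
t: 25.48
tcp_pos: [0.6048, 0.1114, 0.0623]
ee_rot: [1.0, -0.0, 0.001, -0.0]
force: [0.9, -0.3, 5.7]
grip_width: 0.551
```

Emit:
{"fn": "carry_out", "kwargs": {"increments": [{"dx": 0, "dy": 0, "dz": -0.01, "ax": 0, "ay": 0, "az": 0}, {"dx": 0, "dy": 0, "dz": -0.02, "ax": 0, "ay": 0, "az": 0}, {"dx": 0, "dy": 0, "dz": -0.03, "ax": 0, "ay": 0, "az": 0}, {"dx": 0, "dy": 0, "dz": -0.03, "ax": 0, "ay": 0, "az": 0}, {"dx": 0, "dy": 0, "dz": -0.03, "ax": 0, "ay": 0, "az": 0}, {"dx": 0, "dy": 0, "dz": -0.02, "ax": 0, "ay": 0, "az": 0}, {"dx": 0, "dy": 0, "dz": 0, "ax": 0, "ay": 0, "az": 0}, {"dx": 0, "dy": 0, "dz": 0, "ax": 0, "ay": 0, "az": 0}, {"dx": 0, "dy": 0, "dz": 0, "ax": 0, "ay": 0, "az": 0}]}}

```text
t: 26.23
tcp_pos: [0.6025, 0.1114, 0.199]
ee_rot: [1.0, -0.0, -0.002, 0.0]
force: [-0.2, 0.2, -2.3]
grip_width: 0.552
```

Emit:
{"fn": "carry_out", "kwargs": {"increments": [{"dx": -0.0115, "dy": 0.0244, "dz": 0, "ax": 0, "ay": 0, "az": 0}, {"dx": -0.0115, "dy": 0.0244, "dz": 0, "ax": 0, "ay": 0, "az": 0}, {"dx": -0.0115, "dy": 0.0244, "dz": 0, "ax": 0, "ay": 0, "az": 0}, {"dx": -0.0115, "dy": 0.0244, "dz": 0, "ax": 0, "ay": 0, "az": 0}, {"dx": -0.0115, "dy": 0.0244, "dz": 0, "ax": 0, "ay": 0, "az": 0}, {"dx": -0.0115, "dy": 0.0244, "dz": 0, "ax": 0, "ay": 0, "az": 0}, {"dx": -0.0115, "dy": 0.0244, "dz": 0, "ax": 0, "ay": 0, "az": 0}, {"dx": -0.0115, "dy": 0.0244, "dz": 0, "ax": 0, "ay": 0, "az": 0}, {"dx": -0.0115, "dy": 0.0244, "dz": 0, "ax": 0, "ay": 0, "az": 0}, {"dx": -0.0115, "dy": 0.0244, "dz": 0, "ax": 0, "ay": 0, "az": 0}, {"dx": -0.0115, "dy": 0.0244, "dz": 0, "ax": 0, "ay": 0, "az": 0}, {"dx": -0.0115, "dy": 0.0244, "dz": 0, "ax": 0, "ay": 0, "az": 0}, {"dx": -0.0115, "dy": 0.0244, "dz": 0, "ax": 0, "ay": 0, "az": 0}, {"dx": -0.0115, "dy": 0.0244, "dz": 0, "ax": 0, "ay": 0, "az": 0}, {"dx": -0.0115, "dy": 0.0244, "dz": 0, "ax": 0, "ay": 0, "az": 0}, {"dx": -0.0115, "dy": 0.0244, "dz": 0, "ax": 0, "ay": 0, "az": 0}, {"dx": -0.0115, "dy": 0.0244, "dz": 0, "ax": 0, "ay": 0, "az": 0}, {"dx": -0.0115, "dy": 0.0244, "dz": 0, "ax": 0, "ay": 0, "az": 0}, {"dx": 0, "dy": 0, "dz": 0, "ax": 0, "ay": 0, "az": 0}, {"dx": 0, "dy": 0, "dz": 0, "ax": 0, "ay": 0, "az": 0}]}}

```text
t: 27.9
tcp_pos: [0.3955, -0.3275, 0.1989]
ee_rot: [1.0, -0.001, -0.001, -0.002]
force: [-0.1, 0.5, -1.7]
grip_width: 0.551
```

Emit:
{"fn": "carry_out", "kwargs": {"increments": [{"dx": 0, "dy": 0, "dz": 0, "ax": 0, "ay": 0, "az": 0}, {"dx": 0, "dy": 0, "dz": 0, "ax": 0, "ay": 0, "az": 0}, {"dx": 0, "dy": 0, "dz": 0, "ax": 0, "ay": 0, "az": 0}, {"dx": 0, "dy": 0, "dz": 0.01, "ax": 0, "ay": 0, "az": 0}, {"dx": 0, "dy": 0, "dz": 0.02, "ax": 0, "ay": 0, "az": 0}, {"dx": 0, "dy": 0, "dz": 0.03, "ax": 0, "ay": 0, "az": 0}, {"dx": 0, "dy": 0, "dz": 0.03, "ax": 0, "ay": 0, "az": 0}, {"dx": 0, "dy": 0, "dz": 0.025, "ax": 0, "ay": 0, "az": 0}, {"dx": 0, "dy": 0, "dz": 0.012, "ax": 0, "ay": 0, "az": 0}, {"dx": 0, "dy": 0, "dz": 0.006, "ax": 0, "ay": 0, "az": 0}, {"dx": 0, "dy": 0, "dz": 0.004, "ax": 0, "ay": 0, "az": 0}, {"dx": 0, "dy": 0, "dz": 0, "ax": 0, "ay": 0, "az": 0}, {"dx": 0, "dy": 0, "dz": 0, "ax": 0, "ay": 0, "az": 0}, {"dx": 0, "dy": 0, "dz": 0, "ax": 0, "ay": 0, "az": 0}, {"dx": 0, "dy": 0, "dz": 0, "ax": 0, "ay": 0, "az": 0}, {"dx": 0, "dy": 0, "dz": 0, "ax": 0, "ay": 0, "az": 0}]}}

```text
t: 29.23
tcp_pos: [0.3974, -0.3283, 0.0654]
ee_rot: [1.0, -0.0, 0.001, 0.001]
force: [-0.8, -0.3, -1.4]
grip_width: 0.55
```

Emit:
{"fn": "carry_out", "kwargs": {"increments": [{"dx": 0, "dy": 0, "dz": 0.0015, "ax": 0, "ay": 0, "az": 0}, {"dx": 0, "dy": 0, "dz": 0.001, "ax": 0, "ay": 0, "az": 0}, {"dx": 0, "dy": 0, "dz": 0, "ax": 0, "ay": 0, "az": 0}, {"dx": 0, "dy": 0, "dz": 0, "ax": 0, "ay": 0, "az": 0}, {"dx": 0, "dy": 0, "dz": 0, "ax": 0, "ay": 0, "az": 0}, {"dx": 0, "dy": 0, "dz": 0, "ax": 0, "ay": 0, "az": 0}]}}

```text
t: 29.73
tcp_pos: [0.3974, -0.3283, 0.0633]
ee_rot: [1.0, -0.0, 0.0, 0.0]
force: [-1.6, 1.3, 5.1]
grip_width: 0.552
```

Emit:
{"fn": "carry_out", "kwargs": {"increments": [{"dx": 0, "dy": 0, "dz": 0, "ax": 0, "ay": 0, "az": 0}, {"dx": 0, "dy": 0, "dz": 0, "ax": 0, "ay": 0, "az": 0}, {"dx": 0, "dy": 0, "dz": 0, "ax": 0, "ay": 0, "az": 0}, {"dx": 0, "dy": 0, "dz": 0, "ax": 0, "ay": 0, "az": 0}, {"dx": 0, "dy": 0, "dz": 0, "ax": 0, "ay": 0, "az": 0}, {"dx": 0, "dy": 0, "dz": 0, "ax": 0, "ay": 0, "az": 0}, {"dx": 0, "dy": 0, "dz": 0, "ax": 0, "ay": 0, "az": 0}, {"dx": 0, "dy": 0, "dz": -0.02, "ax": 0, "ay": 0, "az": 0}, {"dx": 0, "dy": 0, "dz": -0.035, "ax": 0, "ay": 0, "az": 0}, {"dx": 0, "dy": 0, "dz": -0.04, "ax": 0, "ay": 0, "az": 0}, {"dx": 0, "dy": 0, "dz": -0.03, "ax": 0, "ay": 0, "az": 0}, {"dx": 0, "dy": 0, "dz": 0, "ax": 0, "ay": 0, "az": 0}, {"dx": 0, "dy": 0, "dz": 0, "ax": 0, "ay": 0, "az": 0}], "jaw": 1}}

```text
t: 30.82
tcp_pos: [0.3979, -0.3289, 0.1893]
ee_rot: [1.0, -0.0, 0.002, 0.002]
force: [0.1, -0.7, -0.7]
grip_width: 1.001
```

Emit:
{"fn": "carry_out", "kwargs": {"increments": [{"dx": 0.0173, "dy": -0.0318, "dz": 0, "ax": 0, "ay": 0, "az": 0}, {"dx": 0.0173, "dy": -0.0318, "dz": 0, "ax": 0, "ay": 0, "az": 0}, {"dx": 0.0173, "dy": -0.0318, "dz": 0, "ax": 0, "ay": 0, "az": 0}, {"dx": 0.0173, "dy": -0.0318, "dz": 0, "ax": 0, "ay": 0, "az": 0}, {"dx": 0.0173, "dy": -0.0318, "dz": 0, "ax": 0, "ay": 0, "az": 0}, {"dx": 0.0173, "dy": -0.0318, "dz": 0, "ax": 0, "ay": 0, "az": 0}, {"dx": 0.0173, "dy": -0.0318, "dz": 0, "ax": 0, "ay": 0, "az": 0}, {"dx": 0.0173, "dy": -0.0318, "dz": 0, "ax": 0, "ay": 0, "az": 0}, {"dx": 0.0173, "dy": -0.0318, "dz": 0, "ax": 0, "ay": 0, "az": 0}, {"dx": 0.0173, "dy": -0.0318, "dz": 0, "ax": 0, "ay": 0, "az": 0}, {"dx": 0.0173, "dy": -0.0318, "dz": 0, "ax": 0, "ay": 0, "az": 0}, {"dx": 0.0173, "dy": -0.0318, "dz": 0, "ax": 0, "ay": 0, "az": 0}, {"dx": 0, "dy": 0, "dz": 0, "ax": 0, "ay": 0, "az": 0}, {"dx": 0, "dy": 0, "dz": 0, "ax": 0, "ay": 0, "az": 0}, {"dx": 0, "dy": 0, "dz": 0, "ax": 0, "ay": 0, "az": 0}, {"dx": 0, "dy": 0, "dz": 0, "ax": 0, "ay": 0, "az": 0}, {"dx": 0, "dy": 0, "dz": 0, "ax": 0, "ay": 0, "az": 0}, {"dx": 0, "dy": 0, "dz": 0, "ax": 0, "ay": 0, "az": 0}]}}

```text
t: 32.32
tcp_pos: [0.6043, 0.0527, 0.1869]
ee_rot: [1.0, -0.001, -0.0, 0.0]
force: [0.5, -0.8, 0.5]
grip_width: 0.995
```

```bash
python3 - <<'E'
from h import *
np.set_printoptions(precision=4,suppress=True)
s=r.sense();print(s["tcp_pos"],s["ee_rot"])
a=vision.capture("scene");b=vision.capture("wrist")
cv2.imwrite("pics/p5.png",np.hstack([cv2.resize(a[100:340,60:360],(400,320)),cv2.resize(b,(400,320))]))
for n in ["wrist","scene"]:
  for t,z in [("tin_center",.033),("mill_center",.076),("jar_center",.071),("caddy_center",.071)]:
    for q in nets.spot_point(t,n)[:2]: print(n,t,round(q["confidence"],2),np.round(q["pixel"]),atz(n,q["pixel"],z))
E
```

```text
[0.6043 0.0527 0.1869] [ 1.     -0.0009 -0.0001  0.    ]
wrist tin_center 0.93 [318. 293.] [ 0.361  -0.0006  0.033 ]
wrist tin_center 0.85 [166. 256.] [0.6049 0.0562 0.033 ]
scene tin_center 0.75 [221. 290.] [0.5986 0.055  0.033 ]
scene tin_center 0.69 [249. 342.] [0.7299 0.1253 0.033 ]
scene mill_center 0.64 [249. 132.] [ 0.5706 -0.3253  0.076 ]
scene jar_center 0.74 [224. 125.] [ 0.4779 -0.3304  0.071 ]
scene caddy_center 0.92 [207. 117.] [ 0.4078 -0.3387  0.071 ]
```

View pics/p5.png

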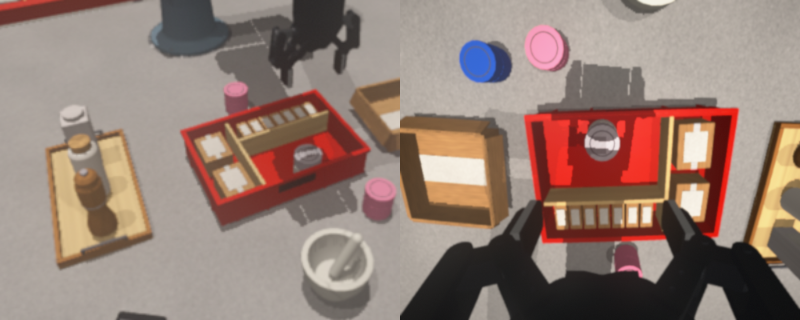

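Emit:
{"fn": "carry_out", "kwargs": {"increments": [{"dx": 0.0005, "dy": -0.001, "dz": 0.02, "ax": 0, "ay": 0, "az": 0}, {"dx": 0, "dy": 0, "dz": 0.035, "ax": 0, "ay": 0, "az": 0}, {"dx": 0, "dy": 0, "dz": 0.035, "ax": 0, "ay": 0, "az": 0}, {"dx": 0, "dy": 0, "dz": 0.03, "ax": 0, "ay": 0, "az": 0}, {"dx": 0, "dy": 0, "dz": 0.02, "ax": 0, "ay": 0, "az": 0}, {"dx": 0, "dy": 0, "dz": 0.01, "ax": 0, "ay": 0, "az": 0}, {"dx": 0, "dy": 0, "dz": 0.005, "ax": 0, "ay": 0, "az": 0}, {"dx": 0, "dy": 0, "dz": 0, "ax": 0, "ay": 0, "az": 0}, {"dx": 0, "dy": 0, "dz": 0, "ax": 0, "ay": 0, "az": 0}, {"dx": 0, "dy": 0, "dz": 0, "ax": 0, "ay": 0, "az": 0}, {"dx": 0, "dy": 0, "dz": 0, "ax": 0, "ay": 0, "az": 0}]}}

```text
t: 33.73
tcp_pos: [0.6065, 0.0547, 0.0338]
ee_rot: [1.0, -0.0, 0.002, 0.0]
force: [-0.2, 0.2, -0.0]
grip_width: 0.994
```

```bash
python3 - <<'E'
from h import *
s=r.sense();print(s["tcp_pos"],s["ee_rot"])
a=vision.capture("scene");b=vision.capture("wrist")
cv2.imwrite("pics/p6.png",np.hstack([cv2.resize(a[140:260,230:350],(400,400),interpolation=cv2.INTER_CUBIC),cv2.resize(b[60:384,90:414],(400,400))]))
E
```

```text
[0.60646412 0.05468151 0.03379184] [ 9.99998807e-01 -6.38062186e-05  1.53591232e-03  1.51547302e-04]
```

View pics/p6.png

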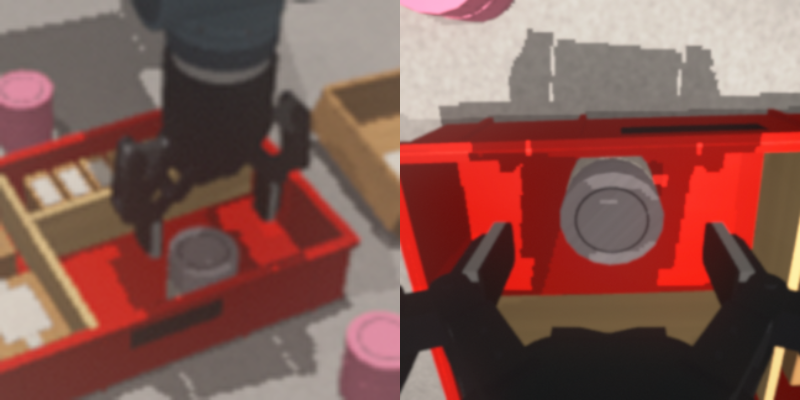

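```bash
python3 - <<'E'
from h import *
for px in [(216.5,276.5),(205.4,311)]:
    o,d=ray("scene",px); print(o+d*(.6065-o[0])/d[0])
E
```

```text
[0.6065     0.01237283 0.07405325]
[0.6065     0.10835216 0.07433799]
```

Emit:
{"fn": "carry_out", "kwargs": {"increments": [{"dx": -0.001, "dy": 0, "dz": 0.01, "ax": 0, "ay": 0, "az": 0}, {"dx": 0, "dy": 0, "dz": 0.01, "ax": 0, "ay": 0, "az": 0}, {"dx": 0, "dy": 0, "dz": 0.01, "ax": 0, "ay": 0, "az": 0}, {"dx": 0, "dy": 0, "dz": 0.007, "ax": 0, "ay": 0, "az": 0}, {"dx": 0, "dy": 0, "dz": 0.004, "ax": 0, "ay": 0, "az": 0}, {"dx": 0, "dy": 0, "dz": 0.002, "ax": 0, "ay": 0, "az": 0}, {"dx": 0, "dy": 0, "dz": 0, "ax": 0, "ay": 0, "az": 0}, {"dx": 0, "dy": 0, "dz": 0, "ax": 0, "ay": 0, "az": 0}, {"dx": 0, "dy": 0, "dz": 0, "ax": 0, "ay": 0, "az": 0}, {"dx": 0, "dy": 0, "dz": 0, "ax": 0, "ay": 0, "az": 0}]}}

```text
t: 34.67
tcp_pos: [0.6046, 0.0547, -0.0104]
ee_rot: [1.0, -0.0, 0.001, 0.0]
force: [-0.3, 0.1, -0.5]
grip_width: 0.998
```

Emit:
{"fn": "carry_out", "kwargs": {"increments": [{"dx": 0, "dy": 0, "dz": 0, "ax": 0, "ay": 0, "az": 0}, {"dx": 0, "dy": 0, "dz": 0, "ax": 0, "ay": 0, "az": 0}, {"dx": 0, "dy": 0, "dz": 0, "ax": 0, "ay": 0, "az": 0}, {"dx": 0, "dy": 0, "dz": 0, "ax": 0, "ay": 0, "az": 0}, {"dx": 0, "dy": 0, "dz": 0, "ax": 0, "ay": 0, "az": 0}, {"dx": 0, "dy": 0, "dz": 0, "ax": 0, "ay": 0, "az": 0}, {"dx": 0, "dy": 0, "dz": 0, "ax": 0, "ay": 0, "az": 0}, {"dx": 0, "dy": 0, "dz": 0, "ax": 0, "ay": 0, "az": 0}], "jaw": -1}}

```text
t: 35.33
tcp_pos: [0.6047, 0.0547, -0.0104]
ee_rot: [1.0, -0.0, 0.001, 0.0]
force: [0.1, 0.2, 4.6]
grip_width: 0.595
```

Emit:
{"fn": "carry_out", "kwargs": {"increments": [{"dx": 0, "dy": 0, "dz": -0.01, "ax": 0, "ay": 0, "az": 0}, {"dx": 0, "dy": 0, "dz": -0.02, "ax": 0, "ay": 0, "az": 0}, {"dx": 0, "dy": 0, "dz": -0.03, "ax": 0, "ay": 0, "az": 0}, {"dx": 0, "dy": 0, "dz": -0.03, "ax": 0, "ay": 0, "az": 0}, {"dx": 0, "dy": 0, "dz": -0.03, "ax": 0, "ay": 0, "az": 0}, {"dx": 0, "dy": 0, "dz": -0.02, "ax": 0, "ay": 0, "az": 0}, {"dx": 0, "dy": 0, "dz": 0, "ax": 0, "ay": 0, "az": 0}, {"dx": 0, "dy": 0, "dz": 0, "ax": 0, "ay": 0, "az": 0}]}}

```text
t: 36.0
tcp_pos: [0.6042, 0.0548, 0.1295]
ee_rot: [1.0, -0.0, 0.001, 0.0]
force: [-0.1, -0.2, -2.2]
grip_width: 0.596
```

Emit:
{"fn": "carry_out", "kwargs": {"increments": [{"dx": -0.0042, "dy": -0.021, "dz": 0, "ax": 0, "ay": 0, "az": 0}, {"dx": -0.0042, "dy": -0.021, "dz": 0, "ax": 0, "ay": 0, "az": 0}, {"dx": -0.0042, "dy": -0.021, "dz": 0, "ax": 0, "ay": 0, "az": 0}, {"dx": -0.0042, "dy": -0.021, "dz": 0, "ax": 0, "ay": 0, "az": 0}, {"dx": -0.0042, "dy": -0.021, "dz": 0, "ax": 0, "ay": 0, "az": 0}, {"dx": -0.0042, "dy": -0.021, "dz": 0, "ax": 0, "ay": 0, "az": 0}, {"dx": -0.0042, "dy": -0.021, "dz": 0, "ax": 0, "ay": 0, "az": 0}, {"dx": -0.0042, "dy": -0.021, "dz": 0, "ax": 0, "ay": 0, "az": 0}, {"dx": -0.0042, "dy": -0.021, "dz": 0, "ax": 0, "ay": 0, "az": 0}, {"dx": -0.0042, "dy": -0.021, "dz": 0, "ax": 0, "ay": 0, "az": 0}, {"dx": -0.0042, "dy": -0.021, "dz": 0, "ax": 0, "ay": 0, "az": 0}, {"dx": -0.0042, "dy": -0.021, "dz": 0, "ax": 0, "ay": 0, "az": 0}, {"dx": 0, "dy": 0, "dz": 0, "ax": 0, "ay": 0, "az": 0}, {"dx": 0, "dy": 0, "dz": 0, "ax": 0, "ay": 0, "az": 0}, {"dx": 0, "dy": 0, "dz": 0, "ax": 0, "ay": 0, "az": 0}, {"dx": 0, "dy": 0, "dz": 0, "ax": 0, "ay": 0, "az": 0}, {"dx": 0, "dy": 0, "dz": 0, "ax": 0, "ay": 0, "az": 0}, {"dx": 0, "dy": 0, "dz": 0, "ax": 0, "ay": 0, "az": 0}]}}

```text
t: 37.5
tcp_pos: [0.5539, 0.306, 0.1288]
ee_rot: [1.0, -0.001, -0.0, 0.0]
force: [0.0, 0.2, -2.1]
grip_width: 0.596
```

```bash
python3 - <<'E'
from h import *
s=r.sense();print(s["tcp_pos"],s["ee_rot"],s["grip_width"])
b=vision.capture("wrist")
cv2.imwrite("pics/p7.png",cv2.resize(b,None,fx=1.5,fy=1.5))
for q in nets.spot_point("order_box","wrist")[:2]: print(q,atz("wrist",q["pixel"],0))
E
```

```text
[0.5539277  0.30600899 0.12875382] [ 9.99999761e-01 -6.59362548e-04 -1.81748039e-04  9.85931884e-05] 0.595650309636639
{'pixel': [183.2, 247.1], 'confidence': 0.74} [0.54000355 0.32024443 0.        ]
```

View pics/p7.png

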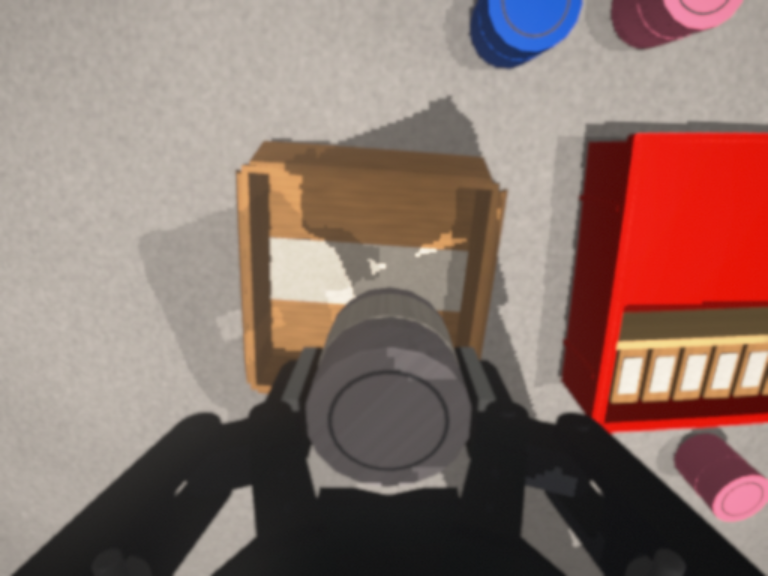

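Emit:
{"fn": "carry_out", "kwargs": {"increments": [{"dx": -0.007, "dy": -0.007, "dz": 0, "ax": 0, "ay": 0, "az": 0}, {"dx": -0.007, "dy": -0.007, "dz": 0, "ax": 0, "ay": 0, "az": 0}, {"dx": 0, "dy": 0, "dz": 0.02, "ax": 0, "ay": 0, "az": 0}, {"dx": 0, "dy": 0, "dz": 0.03, "ax": 0, "ay": 0, "az": 0}, {"dx": 0, "dy": 0, "dz": 0.03, "ax": 0, "ay": 0, "az": 0}, {"dx": 0, "dy": 0, "dz": 0.025, "ax": 0, "ay": 0, "az": 0}, {"dx": 0, "dy": 0, "dz": 0.015, "ax": 0, "ay": 0, "az": 0}, {"dx": 0, "dy": 0, "dz": 0.009, "ax": 0, "ay": 0, "az": 0}, {"dx": 0, "dy": 0, "dz": 0.006, "ax": 0, "ay": 0, "az": 0}, {"dx": 0, "dy": 0, "dz": 0.002, "ax": 0, "ay": 0, "az": 0}, {"dx": 0, "dy": 0, "dz": 0.001, "ax": 0, "ay": 0, "az": 0}, {"dx": 0, "dy": 0, "dz": 0, "ax": 0, "ay": 0, "az": 0}, {"dx": 0, "dy": 0, "dz": 0, "ax": 0, "ay": 0, "az": 0}, {"dx": 0, "dy": 0, "dz": 0, "ax": 0, "ay": 0, "az": 0}, {"dx": 0, "dy": 0, "dz": 0, "ax": 0, "ay": 0, "az": 0}, {"dx": 0, "dy": 0, "dz": 0, "ax": 0, "ay": 0, "az": 0}]}}

```text
t: 38.93
tcp_pos: [0.5401, 0.3209, -0.0086]
ee_rot: [1.0, -0.0, 0.0, -0.0]
force: [0.5, -0.5, -1.9]
grip_width: 0.596
```

Emit:
{"fn": "carry_out", "kwargs": {"increments": [{"dx": 0, "dy": 0, "dz": 0.0015, "ax": 0, "ay": 0, "az": 0}, {"dx": 0, "dy": 0, "dz": 0.0015, "ax": 0, "ay": 0, "az": 0}, {"dx": 0, "dy": 0, "dz": 0, "ax": 0, "ay": 0, "az": 0}, {"dx": 0, "dy": 0, "dz": 0, "ax": 0, "ay": 0, "az": 0}, {"dx": 0, "dy": 0, "dz": 0, "ax": 0, "ay": 0, "az": 0}, {"dx": 0, "dy": 0, "dz": 0, "ax": 0, "ay": 0, "az": 0}]}}

```text
t: 39.43
tcp_pos: [0.5401, 0.3209, -0.0114]
ee_rot: [1.0, -0.0, 0.0, -0.0]
force: [-1.9, -0.5, 4.8]
grip_width: 0.598
```

Emit:
{"fn": "carry_out", "kwargs": {"increments": [{"dx": 0, "dy": 0, "dz": 0, "ax": 0, "ay": 0, "az": 0}, {"dx": 0, "dy": 0, "dz": 0, "ax": 0, "ay": 0, "az": 0}, {"dx": 0, "dy": 0, "dz": 0, "ax": 0, "ay": 0, "az": 0}, {"dx": 0, "dy": 0, "dz": 0, "ax": 0, "ay": 0, "az": 0}, {"dx": 0, "dy": 0, "dz": 0, "ax": 0, "ay": 0, "az": 0}, {"dx": 0, "dy": 0, "dz": 0, "ax": 0, "ay": 0, "az": 0}, {"dx": 0, "dy": 0, "dz": -0.01, "ax": 0, "ay": 0, "az": 0}, {"dx": 0, "dy": 0, "dz": -0.03, "ax": 0, "ay": 0, "az": 0}, {"dx": 0, "dy": 0, "dz": -0.04, "ax": 0, "ay": 0, "az": 0}, {"dx": 0, "dy": 0, "dz": -0.04, "ax": 0, "ay": 0, "az": 0}, {"dx": 0, "dy": 0, "dz": -0.04, "ax": 0, "ay": 0, "az": 0}, {"dx": 0, "dy": 0, "dz": -0.03, "ax": 0, "ay": 0, "az": 0}, {"dx": 0, "dy": 0, "dz": 0, "ax": 0, "ay": 0, "az": 0}, {"dx": 0, "dy": 0, "dz": 0, "ax": 0, "ay": 0, "az": 0}], "jaw": 0.5}}

```text
t: 40.6
tcp_pos: [0.5413, 0.3215, 0.1817]
ee_rot: [1.0, -0.0, 0.003, -0.001]
force: [-0.5, -0.7, -0.6]
grip_width: 0.753
```

```bash
python3 - <<'E'
from h import *
s=r.sense();print(s["tcp_pos"],s["ee_rot"],s["grip_width"])
a=vision.capture("scene");b=vision.capture("wrist")
cv2.imwrite("pics/p8.png",np.hstack([cv2.resize(a,(400,320)),cv2.resize(b,(400,320))]))
E
```

```text
[0.54132438 0.32145214 0.18169172] [ 9.99995164e-01 -1.50700913e-05  2.91194595e-03 -1.09199379e-03] 0.7529065205107884
```

View pics/p8.png

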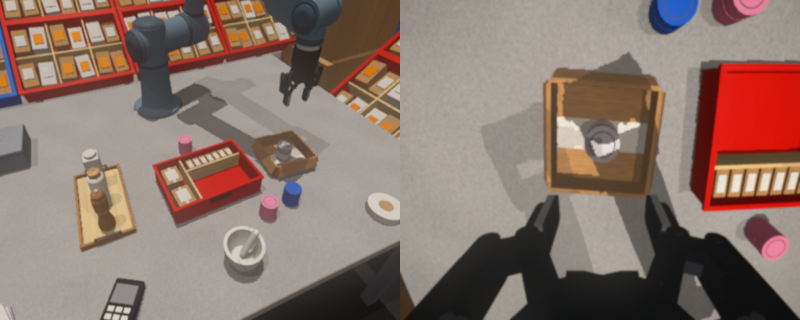

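Tin stands centred in the box; the three still stand on the tray. Back to the caddy.

Emit:
{"fn": "carry_out", "kwargs": {"increments": [{"dx": -0.0079, "dy": 0.0361, "dz": 0, "ax": 0, "ay": 0, "az": 0}, {"dx": -0.0079, "dy": 0.0361, "dz": 0, "ax": 0, "ay": 0, "az": 0}, {"dx": -0.0079, "dy": 0.0361, "dz": 0, "ax": 0, "ay": 0, "az": 0}, {"dx": -0.0079, "dy": 0.0361, "dz": 0, "ax": 0, "ay": 0, "az": 0}, {"dx": -0.0079, "dy": 0.0361, "dz": 0, "ax": 0, "ay": 0, "az": 0}, {"dx": -0.0079, "dy": 0.0361, "dz": 0, "ax": 0, "ay": 0, "az": 0}, {"dx": -0.0079, "dy": 0.0361, "dz": 0, "ax": 0, "ay": 0, "az": 0}, {"dx": -0.0079, "dy": 0.0361, "dz": 0, "ax": 0, "ay": 0, "az": 0}, {"dx": -0.0079, "dy": 0.0361, "dz": 0, "ax": 0, "ay": 0, "az": 0}, {"dx": -0.0079, "dy": 0.0361, "dz": 0, "ax": 0, "ay": 0, "az": 0}, {"dx": -0.0079, "dy": 0.0361, "dz": 0, "ax": 0, "ay": 0, "az": 0}, {"dx": -0.0079, "dy": 0.0361, "dz": 0, "ax": 0, "ay": 0, "az": 0}, {"dx": -0.0079, "dy": 0.0361, "dz": 0, "ax": 0, "ay": 0, "az": 0}, {"dx": -0.0079, "dy": 0.0361, "dz": 0, "ax": 0, "ay": 0, "az": 0}, {"dx": -0.0079, "dy": 0.0361, "dz": 0, "ax": 0, "ay": 0, "az": 0}, {"dx": -0.0079, "dy": 0.0361, "dz": 0, "ax": 0, "ay": 0, "az": 0}, {"dx": -0.0079, "dy": 0.0361, "dz": 0, "ax": 0, "ay": 0, "az": 0}, {"dx": -0.0079, "dy": 0.0361, "dz": 0, "ax": 0, "ay": 0, "az": 0}, {"dx": 0, "dy": 0, "dz": 0, "ax": 0, "ay": 0, "az": 0}, {"dx": 0, "dy": 0, "dz": 0, "ax": 0, "ay": 0, "az": 0}], "jaw": 1}}

```text
t: 42.37
tcp_pos: [0.396, -0.3293, 0.1758]
ee_rot: [1.0, -0.002, -0.001, -0.002]
force: [0.1, 0.1, -0.8]
grip_width: 1.001
```

Emit:
{"fn": "carry_out", "kwargs": {"increments": [{"dx": 0, "dy": 0, "dz": 0, "ax": 0, "ay": 0, "az": 0}, {"dx": 0, "dy": 0, "dz": 0, "ax": 0, "ay": 0, "az": 0}, {"dx": 0, "dy": 0, "dz": 0, "ax": 0, "ay": 0, "az": 0}, {"dx": 0, "dy": 0, "dz": 0, "ax": 0, "ay": 0, "az": 0}, {"dx": 0, "dy": 0, "dz": 0, "ax": 0, "ay": 0, "az": 0}]}}

```text
t: 42.78
tcp_pos: [0.3978, -0.3282, 0.178]
ee_rot: [1.0, 0.001, 0.0, 0.0]
force: [-0.4, -0.4, -0.0]
grip_width: 0.995
```

Emit:
{"fn": "carry_out", "kwargs": {"increments": [{"dx": 0, "dy": 0, "dz": 0.02, "ax": 0, "ay": 0, "az": 0}, {"dx": 0, "dy": 0, "dz": 0.03, "ax": 0, "ay": 0, "az": 0}, {"dx": 0, "dy": 0, "dz": 0.03, "ax": 0, "ay": 0, "az": 0}, {"dx": 0, "dy": 0, "dz": 0.02, "ax": 0, "ay": 0, "az": 0}, {"dx": 0, "dy": 0, "dz": 0.01, "ax": 0, "ay": 0, "az": 0}, {"dx": 0, "dy": 0, "dz": 0.0045, "ax": 0, "ay": 0, "az": 0}, {"dx": 0, "dy": 0, "dz": 0, "ax": 0, "ay": 0, "az": 0}, {"dx": 0, "dy": 0, "dz": 0, "ax": 0, "ay": 0, "az": 0}, {"dx": 0, "dy": 0, "dz": 0, "ax": 0, "ay": 0, "az": 0}, {"dx": 0, "dy": 0, "dz": 0, "ax": 0, "ay": 0, "az": 0}, {"dx": 0, "dy": 0, "dz": 0, "ax": 0, "ay": 0, "az": 0}]}}

```text
t: 43.7
tcp_pos: [0.398, -0.3296, 0.0646]
ee_rot: [1.0, -0.0, 0.001, 0.001]
force: [0.4, -0.2, 0.0]
grip_width: 0.998
```

Emit:
{"fn": "carry_out", "kwargs": {"increments": [{"dx": 0, "dy": 0, "dz": 0, "ax": 0, "ay": 0, "az": 0}, {"dx": 0, "dy": 0, "dz": 0, "ax": 0, "ay": 0, "az": 0}, {"dx": 0, "dy": 0, "dz": 0, "ax": 0, "ay": 0, "az": 0}, {"dx": 0, "dy": 0, "dz": 0, "ax": 0, "ay": 0, "az": 0}, {"dx": 0, "dy": 0, "dz": 0, "ax": 0, "ay": 0, "az": 0}, {"dx": 0, "dy": 0, "dz": 0, "ax": 0, "ay": 0, "az": 0}, {"dx": 0, "dy": 0, "dz": 0, "ax": 0, "ay": 0, "az": 0}, {"dx": 0, "dy": 0, "dz": 0, "ax": 0, "ay": 0, "az": 0}], "jaw": -1}}

```text
t: 44.37
tcp_pos: [0.3978, -0.3293, 0.064]
ee_rot: [1.0, -0.0, 0.0, 0.0]
force: [0.6, 1.2, 5.0]
grip_width: 0.554
```

Emit:
{"fn": "carry_out", "kwargs": {"increments": [{"dx": 0, "dy": 0, "dz": -0.01, "ax": 0, "ay": 0, "az": 0}, {"dx": 0, "dy": 0, "dz": -0.02, "ax": 0, "ay": 0, "az": 0}, {"dx": 0, "dy": 0, "dz": -0.03, "ax": 0, "ay": 0, "az": 0}, {"dx": 0, "dy": 0, "dz": -0.03, "ax": 0, "ay": 0, "az": 0}, {"dx": 0, "dy": 0, "dz": -0.03, "ax": 0, "ay": 0, "az": 0}, {"dx": 0, "dy": 0, "dz": -0.02, "ax": 0, "ay": 0, "az": 0}, {"dx": 0, "dy": 0, "dz": 0, "ax": 0, "ay": 0, "az": 0}, {"dx": 0, "dy": 0, "dz": 0, "ax": 0, "ay": 0, "az": 0}, {"dx": 0, "dy": 0, "dz": 0, "ax": 0, "ay": 0, "az": 0}]}}

```text
t: 45.12
tcp_pos: [0.3966, -0.328, 0.2016]
ee_rot: [1.0, -0.0, -0.001, -0.001]
force: [-0.3, 0.3, -2.7]
grip_width: 0.553
```

Emit:
{"fn": "carry_out", "kwargs": {"increments": [{"dx": 0.0115, "dy": -0.0245, "dz": 0, "ax": 0, "ay": 0, "az": 0}, {"dx": 0.0115, "dy": -0.0245, "dz": 0, "ax": 0, "ay": 0, "az": 0}, {"dx": 0.0115, "dy": -0.0245, "dz": 0, "ax": 0, "ay": 0, "az": 0}, {"dx": 0.0115, "dy": -0.0245, "dz": 0, "ax": 0, "ay": 0, "az": 0}, {"dx": 0.0115, "dy": -0.0245, "dz": 0, "ax": 0, "ay": 0, "az": 0}, {"dx": 0.0115, "dy": -0.0245, "dz": 0, "ax": 0, "ay": 0, "az": 0}, {"dx": 0.0115, "dy": -0.0245, "dz": 0, "ax": 0, "ay": 0, "az": 0}, {"dx": 0.0115, "dy": -0.0245, "dz": 0, "ax": 0, "ay": 0, "az": 0}, {"dx": 0.0115, "dy": -0.0245, "dz": 0, "ax": 0, "ay": 0, "az": 0}, {"dx": 0.0115, "dy": -0.0245, "dz": 0, "ax": 0, "ay": 0, "az": 0}, {"dx": 0.0115, "dy": -0.0245, "dz": 0, "ax": 0, "ay": 0, "az": 0}, {"dx": 0.0115, "dy": -0.0245, "dz": 0, "ax": 0, "ay": 0, "az": 0}, {"dx": 0.0115, "dy": -0.0245, "dz": 0, "ax": 0, "ay": 0, "az": 0}, {"dx": 0.0115, "dy": -0.0245, "dz": 0, "ax": 0, "ay": 0, "az": 0}, {"dx": 0.0115, "dy": -0.0245, "dz": 0, "ax": 0, "ay": 0, "az": 0}, {"dx": 0.0115, "dy": -0.0245, "dz": 0, "ax": 0, "ay": 0, "az": 0}, {"dx": 0.0115, "dy": -0.0245, "dz": 0, "ax": 0, "ay": 0, "az": 0}, {"dx": 0.0115, "dy": -0.0245, "dz": 0, "ax": 0, "ay": 0, "az": 0}, {"dx": 0, "dy": 0, "dz": 0, "ax": 0, "ay": 0, "az": 0}, {"dx": 0, "dy": 0, "dz": 0, "ax": 0, "ay": 0, "az": 0}]}}

```text
t: 46.78
tcp_pos: [0.6032, 0.113, 0.2005]
ee_rot: [1.0, 0.001, -0.003, 0.0]
force: [-0.1, -0.3, -1.4]
grip_width: 0.547
```

Emit:
{"fn": "carry_out", "kwargs": {"increments": [{"dx": 0, "dy": 0, "dz": 0, "ax": 0, "ay": 0, "az": 0}, {"dx": 0, "dy": 0, "dz": 0, "ax": 0, "ay": 0, "az": 0}, {"dx": 0, "dy": 0, "dz": 0, "ax": 0, "ay": 0, "az": 0}, {"dx": 0, "dy": 0, "dz": 0, "ax": 0, "ay": 0, "az": 0}, {"dx": 0, "dy": 0, "dz": 0, "ax": 0, "ay": 0, "az": 0}]}}

```text
t: 47.2
tcp_pos: [0.6045, 0.1113, 0.2036]
ee_rot: [1.0, -0.001, 0.0, 0.0]
force: [-0.4, 0.9, -1.9]
grip_width: 0.553
```

Aligned with (.605, .1113). Lower by 0.138, then feel for contact.

Emit:
{"fn": "carry_out", "kwargs": {"increments": [{"dx": 0.0003, "dy": 0, "dz": 0.02, "ax": 0, "ay": 0, "az": 0}, {"dx": 0, "dy": 0, "dz": 0.03, "ax": 0, "ay": 0, "az": 0}, {"dx": 0, "dy": 0, "dz": 0.03, "ax": 0, "ay": 0, "az": 0}, {"dx": 0, "dy": 0, "dz": 0.025, "ax": 0, "ay": 0, "az": 0}, {"dx": 0, "dy": 0, "dz": 0.015, "ax": 0, "ay": 0, "az": 0}, {"dx": 0, "dy": 0, "dz": 0.01, "ax": 0, "ay": 0, "az": 0}, {"dx": 0, "dy": 0, "dz": 0.006, "ax": 0, "ay": 0, "az": 0}, {"dx": 0, "dy": 0, "dz": 0.002, "ax": 0, "ay": 0, "az": 0}, {"dx": 0, "dy": 0, "dz": 0, "ax": 0, "ay": 0, "az": 0}, {"dx": 0, "dy": 0, "dz": 0, "ax": 0, "ay": 0, "az": 0}, {"dx": 0, "dy": 0, "dz": 0, "ax": 0, "ay": 0, "az": 0}, {"dx": 0, "dy": 0, "dz": 0, "ax": 0, "ay": 0, "az": 0}, {"dx": 0, "dy": 0, "dz": 0, "ax": 0, "ay": 0, "az": 0}]}}

```text
t: 48.28
tcp_pos: [0.6054, 0.112, 0.0663]
ee_rot: [1.0, -0.0, 0.001, -0.0]
force: [0.2, 0.0, -0.9]
grip_width: 0.551
```

Emit:
{"fn": "carry_out", "kwargs": {"increments": [{"dx": 0, "dy": 0, "dz": 0.002, "ax": 0, "ay": 0, "az": 0}, {"dx": 0, "dy": 0, "dz": 0.0015, "ax": 0, "ay": 0, "az": 0}, {"dx": 0, "dy": 0, "dz": 0, "ax": 0, "ay": 0, "az": 0}, {"dx": 0, "dy": 0, "dz": 0, "ax": 0, "ay": 0, "az": 0}, {"dx": 0, "dy": 0, "dz": 0, "ax": 0, "ay": 0, "az": 0}, {"dx": 0, "dy": 0, "dz": 0, "ax": 0, "ay": 0, "az": 0}]}}

```text
t: 48.78
tcp_pos: [0.6055, 0.1121, 0.063]
ee_rot: [1.0, -0.0, 0.001, -0.0]
force: [-1.5, 0.4, 5.4]
grip_width: 0.552
```

Emit:
{"fn": "carry_out", "kwargs": {"increments": [{"dx": 0, "dy": 0, "dz": 0, "ax": 0, "ay": 0, "az": 0}, {"dx": 0, "dy": 0, "dz": 0, "ax": 0, "ay": 0, "az": 0}, {"dx": 0, "dy": 0, "dz": 0, "ax": 0, "ay": 0, "az": 0}, {"dx": 0, "dy": 0, "dz": 0, "ax": 0, "ay": 0, "az": 0}, {"dx": 0, "dy": 0, "dz": 0, "ax": 0, "ay": 0, "az": 0}, {"dx": 0, "dy": 0, "dz": 0, "ax": 0, "ay": 0, "az": 0}, {"dx": 0, "dy": 0, "dz": 0, "ax": 0, "ay": 0, "az": 0}, {"dx": 0, "dy": 0, "dz": -0.02, "ax": 0, "ay": 0, "az": 0}, {"dx": 0, "dy": 0, "dz": -0.035, "ax": 0, "ay": 0, "az": 0}, {"dx": 0, "dy": 0, "dz": -0.04, "ax": 0, "ay": 0, "az": 0}, {"dx": 0, "dy": 0, "dz": -0.025, "ax": 0, "ay": 0, "az": 0}, {"dx": 0, "dy": 0, "dz": 0, "ax": 0, "ay": 0, "az": 0}, {"dx": 0, "dy": 0, "dz": 0, "ax": 0, "ay": 0, "az": 0}, {"dx": 0, "dy": 0, "dz": 0, "ax": 0, "ay": 0, "az": 0}], "jaw": 1}}

```text
t: 49.95
tcp_pos: [0.6043, 0.112, 0.1811]
ee_rot: [1.0, -0.0, -0.001, -0.0]
force: [0.3, 0.2, -0.4]
grip_width: 0.999
```

Emit:
{"fn": "carry_out", "kwargs": {"increments": [{"dx": -0.0102, "dy": 0.0366, "dz": 0, "ax": 0, "ay": 0, "az": 0}, {"dx": -0.0102, "dy": 0.0366, "dz": 0, "ax": 0, "ay": 0, "az": 0}, {"dx": -0.0102, "dy": 0.0366, "dz": 0, "ax": 0, "ay": 0, "az": 0}, {"dx": -0.0102, "dy": 0.0366, "dz": 0, "ax": 0, "ay": 0, "az": 0}, {"dx": -0.0102, "dy": 0.0366, "dz": 0, "ax": 0, "ay": 0, "az": 0}, {"dx": -0.0102, "dy": 0.0366, "dz": 0, "ax": 0, "ay": 0, "az": 0}, {"dx": -0.0102, "dy": 0.0366, "dz": 0, "ax": 0, "ay": 0, "az": 0}, {"dx": -0.0102, "dy": 0.0366, "dz": 0, "ax": 0, "ay": 0, "az": 0}, {"dx": -0.0102, "dy": 0.0366, "dz": 0, "ax": 0, "ay": 0, "az": 0}, {"dx": -0.0102, "dy": 0.0366, "dz": 0, "ax": 0, "ay": 0, "az": 0}, {"dx": -0.0102, "dy": 0.0366, "dz": 0, "ax": 0, "ay": 0, "az": 0}, {"dx": -0.0102, "dy": 0.0366, "dz": 0, "ax": 0, "ay": 0, "az": 0}, {"dx": 0, "dy": 0, "dz": 0, "ax": 0, "ay": 0, "az": 0}, {"dx": 0, "dy": 0, "dz": 0, "ax": 0, "ay": 0, "az": 0}, {"dx": 0, "dy": 0, "dz": 0, "ax": 0, "ay": 0, "az": 0}, {"dx": 0, "dy": 0, "dz": 0, "ax": 0, "ay": 0, "az": 0}, {"dx": 0, "dy": 0, "dz": 0, "ax": 0, "ay": 0, "az": 0}, {"dx": 0, "dy": 0, "dz": 0, "ax": 0, "ay": 0, "az": 0}]}}

```text
t: 51.45
tcp_pos: [0.4827, -0.326, 0.1818]
ee_rot: [1.0, 0.001, -0.0, -0.0]
force: [-0.7, 0.5, 0.3]
grip_width: 1.001
```

Descend to 0.0585 and grip.

Emit:
{"fn": "carry_out", "kwargs": {"increments": [{"dx": 0, "dy": 0, "dz": 0.02, "ax": 0, "ay": 0, "az": 0}, {"dx": 0, "dy": 0, "dz": 0.03, "ax": 0, "ay": 0, "az": 0}, {"dx": 0, "dy": 0, "dz": 0.03, "ax": 0, "ay": 0, "az": 0}, {"dx": 0, "dy": 0, "dz": 0.025, "ax": 0, "ay": 0, "az": 0}, {"dx": 0, "dy": 0, "dz": 0.012, "ax": 0, "ay": 0, "az": 0}, {"dx": 0, "dy": 0, "dz": 0.006, "ax": 0, "ay": 0, "az": 0}, {"dx": 0, "dy": 0, "dz": 0, "ax": 0, "ay": 0, "az": 0}, {"dx": 0, "dy": 0, "dz": 0, "ax": 0, "ay": 0, "az": 0}, {"dx": 0, "dy": 0, "dz": 0, "ax": 0, "ay": 0, "az": 0}, {"dx": 0, "dy": 0, "dz": 0, "ax": 0, "ay": 0, "az": 0}, {"dx": 0, "dy": 0, "dz": 0, "ax": 0, "ay": 0, "az": 0}]}}

```text
t: 52.37
tcp_pos: [0.4831, -0.3279, 0.0604]
ee_rot: [1.0, -0.0, 0.001, 0.001]
force: [0.3, 0.6, 0.6]
grip_width: 1.004
```

Emit:
{"fn": "carry_out", "kwargs": {"increments": [{"dx": 0, "dy": 0, "dz": 0, "ax": 0, "ay": 0, "az": 0}, {"dx": 0, "dy": 0, "dz": 0, "ax": 0, "ay": 0, "az": 0}, {"dx": 0, "dy": 0, "dz": 0, "ax": 0, "ay": 0, "az": 0}, {"dx": 0, "dy": 0, "dz": 0, "ax": 0, "ay": 0, "az": 0}, {"dx": 0, "dy": 0, "dz": 0, "ax": 0, "ay": 0, "az": 0}, {"dx": 0, "dy": 0, "dz": 0, "ax": 0, "ay": 0, "az": 0}, {"dx": 0, "dy": 0, "dz": 0, "ax": 0, "ay": 0, "az": 0}, {"dx": 0, "dy": 0, "dz": 0, "ax": 0, "ay": 0, "az": 0}], "jaw": -1}}

```text
t: 53.03
tcp_pos: [0.483, -0.3276, 0.0598]
ee_rot: [1.0, -0.0, 0.001, 0.0]
force: [1.0, 0.4, 5.7]
grip_width: 0.561
```

Emit:
{"fn": "carry_out", "kwargs": {"increments": [{"dx": 0, "dy": 0, "dz": -0.01, "ax": 0, "ay": 0, "az": 0}, {"dx": 0, "dy": 0, "dz": -0.02, "ax": 0, "ay": 0, "az": 0}, {"dx": 0, "dy": 0, "dz": -0.03, "ax": 0, "ay": 0, "az": 0}, {"dx": 0, "dy": 0, "dz": -0.03, "ax": 0, "ay": 0, "az": 0}, {"dx": 0, "dy": 0, "dz": -0.02, "ax": 0, "ay": 0, "az": 0}, {"dx": 0, "dy": 0, "dz": -0.01, "ax": 0, "ay": 0, "az": 0}, {"dx": 0, "dy": 0, "dz": 0, "ax": 0, "ay": 0, "az": 0}, {"dx": 0, "dy": 0, "dz": 0, "ax": 0, "ay": 0, "az": 0}, {"dx": 0, "dy": 0, "dz": 0, "ax": 0, "ay": 0, "az": 0}]}}

```text
t: 53.78
tcp_pos: [0.4811, -0.326, 0.1762]
ee_rot: [1.0, -0.0, -0.002, -0.002]
force: [0.4, 0.1, -4.7]
grip_width: 0.562
```

Emit:
{"fn": "carry_out", "kwargs": {"increments": [{"dx": 0.004, "dy": -0.0238, "dz": 0, "ax": 0, "ay": 0, "az": 0}, {"dx": 0.004, "dy": -0.0238, "dz": 0, "ax": 0, "ay": 0, "az": 0}, {"dx": 0.004, "dy": -0.0238, "dz": 0, "ax": 0, "ay": 0, "az": 0}, {"dx": 0.004, "dy": -0.0238, "dz": 0, "ax": 0, "ay": 0, "az": 0}, {"dx": 0.004, "dy": -0.0238, "dz": 0, "ax": 0, "ay": 0, "az": 0}, {"dx": 0.004, "dy": -0.0238, "dz": 0, "ax": 0, "ay": 0, "az": 0}, {"dx": 0.004, "dy": -0.0238, "dz": 0, "ax": 0, "ay": 0, "az": 0}, {"dx": 0.004, "dy": -0.0238, "dz": 0, "ax": 0, "ay": 0, "az": 0}, {"dx": 0.004, "dy": -0.0238, "dz": 0, "ax": 0, "ay": 0, "az": 0}, {"dx": 0.004, "dy": -0.0238, "dz": 0, "ax": 0, "ay": 0, "az": 0}, {"dx": 0.004, "dy": -0.0238, "dz": 0, "ax": 0, "ay": 0, "az": 0}, {"dx": 0.004, "dy": -0.0238, "dz": 0, "ax": 0, "ay": 0, "az": 0}, {"dx": 0.004, "dy": -0.0238, "dz": 0, "ax": 0, "ay": 0, "az": 0}, {"dx": 0.004, "dy": -0.0238, "dz": 0, "ax": 0, "ay": 0, "az": 0}, {"dx": 0.004, "dy": -0.0238, "dz": 0, "ax": 0, "ay": 0, "az": 0}, {"dx": 0.004, "dy": -0.0238, "dz": 0, "ax": 0, "ay": 0, "az": 0}, {"dx": 0, "dy": 0, "dz": 0, "ax": 0, "ay": 0, "az": 0}, {"dx": 0, "dy": 0, "dz": 0, "ax": 0, "ay": 0, "az": 0}, {"dx": 0, "dy": 0, "dz": 0, "ax": 0, "ay": 0, "az": 0}, {"dx": 0, "dy": 0, "dz": 0, "ax": 0, "ay": 0, "az": 0}]}}

```text
t: 55.45
tcp_pos: [0.5458, 0.0529, 0.1779]
ee_rot: [1.0, -0.001, -0.001, 0.0]
force: [-0.1, -1.6, -4.6]
grip_width: 0.558
```

Emit:
{"fn": "carry_out", "kwargs": {"increments": [{"dx": 0, "dy": 0, "dz": 0, "ax": 0, "ay": 0, "az": 0}, {"dx": 0, "dy": 0, "dz": 0, "ax": 0, "ay": 0, "az": 0}, {"dx": 0, "dy": 0, "dz": 0, "ax": 0, "ay": 0, "az": 0}, {"dx": 0, "dy": 0, "dz": 0, "ax": 0, "ay": 0, "az": 0}]}}

```text
t: 55.78
tcp_pos: [0.5465, 0.0532, 0.179]
ee_rot: [1.0, -0.0, 0.0, 0.0]
force: [0.1, -0.1, -4.3]
grip_width: 0.559
```

Emit:
{"fn": "carry_out", "kwargs": {"increments": [{"dx": 0.0005, "dy": 0.0005, "dz": 0.02, "ax": 0, "ay": 0, "az": 0}, {"dx": 0, "dy": 0, "dz": 0.03, "ax": 0, "ay": 0, "az": 0}, {"dx": 0, "dy": 0, "dz": 0.03, "ax": 0, "ay": 0, "az": 0}, {"dx": 0, "dy": 0, "dz": 0.02, "ax": 0, "ay": 0, "az": 0}, {"dx": 0, "dy": 0, "dz": 0.01, "ax": 0, "ay": 0, "az": 0}, {"dx": 0, "dy": 0, "dz": 0.005, "ax": 0, "ay": 0, "az": 0}, {"dx": 0, "dy": 0, "dz": 0.003, "ax": 0, "ay": 0, "az": 0}, {"dx": 0, "dy": 0, "dz": 0.001, "ax": 0, "ay": 0, "az": 0}, {"dx": 0, "dy": 0, "dz": 0, "ax": 0, "ay": 0, "az": 0}, {"dx": 0, "dy": 0, "dz": 0, "ax": 0, "ay": 0, "az": 0}, {"dx": 0, "dy": 0, "dz": 0, "ax": 0, "ay": 0, "az": 0}, {"dx": 0, "dy": 0, "dz": 0, "ax": 0, "ay": 0, "az": 0}, {"dx": 0, "dy": 0, "dz": 0, "ax": 0, "ay": 0, "az": 0}]}}

```text
t: 56.87
tcp_pos: [0.5472, 0.0531, 0.0605]
ee_rot: [1.0, -0.0, 0.0, 0.0]
force: [-0.8, 0.7, -4.3]
grip_width: 0.561
```

Emit:
{"fn": "carry_out", "kwargs": {"increments": [{"dx": 0, "dy": 0, "dz": 0.0015, "ax": 0, "ay": 0, "az": 0}, {"dx": 0, "dy": 0, "dz": 0.001, "ax": 0, "ay": 0, "az": 0}, {"dx": 0, "dy": 0, "dz": 0, "ax": 0, "ay": 0, "az": 0}, {"dx": 0, "dy": 0, "dz": 0, "ax": 0, "ay": 0, "az": 0}, {"dx": 0, "dy": 0, "dz": 0, "ax": 0, "ay": 0, "az": 0}, {"dx": 0, "dy": 0, "dz": 0, "ax": 0, "ay": 0, "az": 0}]}}

```text
t: 57.37
tcp_pos: [0.5479, 0.0531, 0.0588]
ee_rot: [1.0, -0.0, 0.001, 0.0]
force: [-2.3, 0.4, 5.0]
grip_width: 0.557
```

Emit:
{"fn": "carry_out", "kwargs": {"increments": [{"dx": 0, "dy": 0, "dz": 0, "ax": 0, "ay": 0, "az": 0}, {"dx": 0, "dy": 0, "dz": 0, "ax": 0, "ay": 0, "az": 0}, {"dx": 0, "dy": 0, "dz": 0, "ax": 0, "ay": 0, "az": 0}, {"dx": 0, "dy": 0, "dz": 0, "ax": 0, "ay": 0, "az": 0}, {"dx": 0, "dy": 0, "dz": 0, "ax": 0, "ay": 0, "az": 0}, {"dx": 0, "dy": 0, "dz": 0, "ax": 0, "ay": 0, "az": 0}, {"dx": 0, "dy": 0, "dz": 0, "ax": 0, "ay": 0, "az": 0}, {"dx": 0, "dy": 0, "dz": -0.02, "ax": 0, "ay": 0, "az": 0}, {"dx": 0, "dy": 0, "dz": -0.035, "ax": 0, "ay": 0, "az": 0}, {"dx": 0, "dy": 0, "dz": -0.04, "ax": 0, "ay": 0, "az": 0}, {"dx": 0, "dy": 0, "dz": -0.03, "ax": 0, "ay": 0, "az": 0}, {"dx": 0, "dy": 0, "dz": 0, "ax": 0, "ay": 0, "az": 0}, {"dx": 0, "dy": 0, "dz": 0, "ax": 0, "ay": 0, "az": 0}, {"dx": 0, "dy": 0, "dz": 0, "ax": 0, "ay": 0, "az": 0}], "jaw": 1}}

```text
t: 58.53
tcp_pos: [0.5463, 0.0531, 0.1816]
ee_rot: [1.0, -0.0, -0.001, -0.0]
force: [0.2, 0.4, 0.2]
grip_width: 1.002
```

Emit:
{"fn": "carry_out", "kwargs": {"increments": [{"dx": 0.0019, "dy": 0.0347, "dz": 0, "ax": 0, "ay": 0, "az": 0}, {"dx": 0.0019, "dy": 0.0347, "dz": 0, "ax": 0, "ay": 0, "az": 0}, {"dx": 0.0019, "dy": 0.0347, "dz": 0, "ax": 0, "ay": 0, "az": 0}, {"dx": 0.0019, "dy": 0.0347, "dz": 0, "ax": 0, "ay": 0, "az": 0}, {"dx": 0.0019, "dy": 0.0347, "dz": 0, "ax": 0, "ay": 0, "az": 0}, {"dx": 0.0019, "dy": 0.0347, "dz": 0, "ax": 0, "ay": 0, "az": 0}, {"dx": 0.0019, "dy": 0.0347, "dz": 0, "ax": 0, "ay": 0, "az": 0}, {"dx": 0.0019, "dy": 0.0347, "dz": 0, "ax": 0, "ay": 0, "az": 0}, {"dx": 0.0019, "dy": 0.0347, "dz": 0, "ax": 0, "ay": 0, "az": 0}, {"dx": 0.0019, "dy": 0.0347, "dz": 0, "ax": 0, "ay": 0, "az": 0}, {"dx": 0.0019, "dy": 0.0347, "dz": 0, "ax": 0, "ay": 0, "az": 0}, {"dx": 0, "dy": 0, "dz": 0, "ax": 0, "ay": 0, "az": 0}, {"dx": 0, "dy": 0, "dz": 0, "ax": 0, "ay": 0, "az": 0}, {"dx": 0, "dy": 0, "dz": 0, "ax": 0, "ay": 0, "az": 0}, {"dx": 0, "dy": 0, "dz": 0, "ax": 0, "ay": 0, "az": 0}, {"dx": 0, "dy": 0, "dz": 0, "ax": 0, "ay": 0, "az": 0}, {"dx": 0, "dy": 0, "dz": 0, "ax": 0, "ay": 0, "az": 0}]}}

```text
t: 59.95
tcp_pos: [0.5679, -0.3274, 0.1823]
ee_rot: [1.0, 0.001, -0.0, -0.0]
force: [0.4, 0.3, 1.1]
grip_width: 0.995
```

```bash
python3 - <<'E'
from h import *
np.set_printoptions(precision=4,suppress=True)
s=r.sense();print(s["tcp_pos"])
vision.capture("scene")
for t,z in [("mill_center",.076),("jar_center",.07),("caddy_center",.07)]:
    for q in nets.spot_point(t,"scene")[:1]: print(t,round(q["confidence"],2),np.round(q["pixel"]),atz("scene",q["pixel"],z))
E
```

```text
[ 0.5679 -0.3274  0.1823]
mill_center 0.7 [249. 133.] [ 0.5698 -0.3237  0.076 ]
jar_center 0.96 [199. 282.] [0.5512 0.0556 0.07  ]
caddy_center 0.82 [210. 307.] [0.6136 0.0945 0.07  ]
```

Emit:
{"fn": "carry_out", "kwargs": {"increments": [{"dx": 0, "dy": 0, "dz": 0.02, "ax": 0, "ay": 0, "az": 0}, {"dx": 0, "dy": 0, "dz": 0.03, "ax": 0, "ay": 0, "az": 0}, {"dx": 0, "dy": 0, "dz": 0.03, "ax": 0, "ay": 0, "az": 0}, {"dx": 0, "dy": 0, "dz": 0.02, "ax": 0, "ay": 0, "az": 0}, {"dx": 0, "dy": 0, "dz": 0.013, "ax": 0, "ay": 0, "az": 0}, {"dx": 0, "dy": 0, "dz": 0.008, "ax": 0, "ay": 0, "az": 0}, {"dx": 0, "dy": 0, "dz": 0.004, "ax": 0, "ay": 0, "az": 0}, {"dx": 0, "dy": 0, "dz": 0, "ax": 0, "ay": 0, "az": 0}, {"dx": 0, "dy": 0, "dz": 0, "ax": 0, "ay": 0, "az": 0}, {"dx": 0, "dy": 0, "dz": 0, "ax": 0, "ay": 0, "az": 0}, {"dx": 0, "dy": 0, "dz": 0, "ax": 0, "ay": 0, "az": 0}, {"dx": 0, "dy": 0, "dz": 0, "ax": 0, "ay": 0, "az": 0}]}}

```text
t: 61.15
tcp_pos: [0.5683, -0.329, 0.0585]
ee_rot: [1.0, -0.0, 0.001, 0.001]
force: [0.4, -0.3, 0.2]
grip_width: 0.998
```

Emit:
{"fn": "carry_out", "kwargs": {"increments": [{"dx": 0, "dy": 0, "dz": 0, "ax": 0, "ay": 0, "az": 0}, {"dx": 0, "dy": 0, "dz": 0, "ax": 0, "ay": 0, "az": 0}, {"dx": 0, "dy": 0, "dz": 0, "ax": 0, "ay": 0, "az": 0}, {"dx": 0, "dy": 0, "dz": 0, "ax": 0, "ay": 0, "az": 0}, {"dx": 0, "dy": 0, "dz": 0, "ax": 0, "ay": 0, "az": 0}, {"dx": 0, "dy": 0, "dz": 0, "ax": 0, "ay": 0, "az": 0}, {"dx": 0, "dy": 0, "dz": 0, "ax": 0, "ay": 0, "az": 0}, {"dx": 0, "dy": 0, "dz": 0, "ax": 0, "ay": 0, "az": 0}, {"dx": 0, "dy": 0, "dz": 0, "ax": 0, "ay": 0, "az": 0}], "jaw": -1}}

```text
t: 61.9
tcp_pos: [0.5681, -0.329, 0.058]
ee_rot: [1.0, -0.0, 0.0, 0.0]
force: [0.3, -0.8, 3.5]
grip_width: 0.479
```

Emit:
{"fn": "carry_out", "kwargs": {"increments": [{"dx": 0, "dy": 0, "dz": -0.01, "ax": 0, "ay": 0, "az": 0}, {"dx": 0, "dy": 0, "dz": -0.02, "ax": 0, "ay": 0, "az": 0}, {"dx": 0, "dy": 0, "dz": -0.03, "ax": 0, "ay": 0, "az": 0}, {"dx": 0, "dy": 0, "dz": -0.03, "ax": 0, "ay": 0, "az": 0}, {"dx": 0, "dy": 0, "dz": -0.02, "ax": 0, "ay": 0, "az": 0}, {"dx": 0, "dy": 0, "dz": -0.01, "ax": 0, "ay": 0, "az": 0}, {"dx": 0, "dy": 0, "dz": 0, "ax": 0, "ay": 0, "az": 0}, {"dx": 0, "dy": 0, "dz": 0, "ax": 0, "ay": 0, "az": 0}, {"dx": 0, "dy": 0, "dz": 0, "ax": 0, "ay": 0, "az": 0}]}}

```text
t: 62.65
tcp_pos: [0.5665, -0.3276, 0.1748]
ee_rot: [1.0, -0.0, -0.002, -0.001]
force: [-0.4, 0.8, -2.8]
grip_width: 0.485
```

Emit:
{"fn": "carry_out", "kwargs": {"increments": [{"dx": 0.0025, "dy": -0.0215, "dz": 0, "ax": 0, "ay": 0, "az": 0}, {"dx": 0.0025, "dy": -0.0215, "dz": 0, "ax": 0, "ay": 0, "az": 0}, {"dx": 0.0025, "dy": -0.0215, "dz": 0, "ax": 0, "ay": 0, "az": 0}, {"dx": 0.0025, "dy": -0.0215, "dz": 0, "ax": 0, "ay": 0, "az": 0}, {"dx": 0.0025, "dy": -0.0215, "dz": 0, "ax": 0, "ay": 0, "az": 0}, {"dx": 0.0025, "dy": -0.0215, "dz": 0, "ax": 0, "ay": 0, "az": 0}, {"dx": 0.0025, "dy": -0.0215, "dz": 0, "ax": 0, "ay": 0, "az": 0}, {"dx": 0.0025, "dy": -0.0215, "dz": 0, "ax": 0, "ay": 0, "az": 0}, {"dx": 0.0025, "dy": -0.0215, "dz": 0, "ax": 0, "ay": 0, "az": 0}, {"dx": 0.0025, "dy": -0.0215, "dz": 0, "ax": 0, "ay": 0, "az": 0}, {"dx": 0.0025, "dy": -0.0215, "dz": 0, "ax": 0, "ay": 0, "az": 0}, {"dx": 0.0025, "dy": -0.0215, "dz": 0, "ax": 0, "ay": 0, "az": 0}, {"dx": 0.0025, "dy": -0.0215, "dz": 0, "ax": 0, "ay": 0, "az": 0}, {"dx": 0.0025, "dy": -0.0215, "dz": 0, "ax": 0, "ay": 0, "az": 0}, {"dx": 0.0025, "dy": -0.0215, "dz": 0, "ax": 0, "ay": 0, "az": 0}, {"dx": 0, "dy": 0, "dz": 0, "ax": 0, "ay": 0, "az": 0}, {"dx": 0, "dy": 0, "dz": 0, "ax": 0, "ay": 0, "az": 0}, {"dx": 0, "dy": 0, "dz": 0, "ax": 0, "ay": 0, "az": 0}, {"dx": 0, "dy": 0, "dz": 0, "ax": 0, "ay": 0, "az": 0}, {"dx": 0, "dy": 0, "dz": 0, "ax": 0, "ay": 0, "az": 0}]}}

```text
t: 64.32
tcp_pos: [0.6051, -0.007, 0.177]
ee_rot: [1.0, -0.001, -0.0, -0.0]
force: [-0.4, -0.8, -2.3]
grip_width: 0.48
```

Emit:
{"fn": "carry_out", "kwargs": {"increments": [{"dx": 0, "dy": 0, "dz": 0, "ax": 0, "ay": 0, "az": 0}, {"dx": 0, "dy": 0, "dz": 0, "ax": 0, "ay": 0, "az": 0}, {"dx": 0, "dy": 0, "dz": 0, "ax": 0, "ay": 0, "az": 0}]}}

```text
t: 64.57
tcp_pos: [0.6053, -0.0065, 0.1776]
ee_rot: [1.0, -0.0, 0.0, 0.0]
force: [1.8, 0.5, -1.9]
grip_width: 0.484
```

Emit:
{"fn": "carry_out", "kwargs": {"increments": [{"dx": 0.0005, "dy": -0.0007, "dz": 0.02, "ax": 0, "ay": 0, "az": 0}, {"dx": 0, "dy": 0, "dz": 0.03, "ax": 0, "ay": 0, "az": 0}, {"dx": 0, "dy": 0, "dz": 0.03, "ax": 0, "ay": 0, "az": 0}, {"dx": 0, "dy": 0, "dz": 0.02, "ax": 0, "ay": 0, "az": 0}, {"dx": 0, "dy": 0, "dz": 0.01, "ax": 0, "ay": 0, "az": 0}, {"dx": 0, "dy": 0, "dz": 0.005, "ax": 0, "ay": 0, "az": 0}, {"dx": 0, "dy": 0, "dz": 0.003, "ax": 0, "ay": 0, "az": 0}, {"dx": 0, "dy": 0, "dz": 0.001, "ax": 0, "ay": 0, "az": 0}, {"dx": 0, "dy": 0, "dz": 0, "ax": 0, "ay": 0, "az": 0}, {"dx": 0, "dy": 0, "dz": 0, "ax": 0, "ay": 0, "az": 0}, {"dx": 0, "dy": 0, "dz": 0, "ax": 0, "ay": 0, "az": 0}, {"dx": 0, "dy": 0, "dz": 0, "ax": 0, "ay": 0, "az": 0}, {"dx": 0, "dy": 0, "dz": 0, "ax": 0, "ay": 0, "az": 0}]}}

```text
t: 65.65
tcp_pos: [0.6061, -0.0054, 0.059]
ee_rot: [1.0, -0.0, 0.0, 0.0]
force: [0.3, 0.5, -3.1]
grip_width: 0.475
```

Emit:
{"fn": "carry_out", "kwargs": {"increments": [{"dx": 0, "dy": 0, "dz": 0.001, "ax": 0, "ay": 0, "az": 0}, {"dx": 0, "dy": 0, "dz": 0.001, "ax": 0, "ay": 0, "az": 0}, {"dx": 0, "dy": 0, "dz": 0, "ax": 0, "ay": 0, "az": 0}, {"dx": 0, "dy": 0, "dz": 0, "ax": 0, "ay": 0, "az": 0}, {"dx": 0, "dy": 0, "dz": 0, "ax": 0, "ay": 0, "az": 0}, {"dx": 0, "dy": 0, "dz": 0, "ax": 0, "ay": 0, "az": 0}]}}

```text
t: 66.15
tcp_pos: [0.6062, -0.0055, 0.057]
ee_rot: [1.0, -0.0, 0.0, 0.0]
force: [-0.2, -0.2, 1.3]
grip_width: 0.481
```

Emit:
{"fn": "carry_out", "kwargs": {"increments": [{"dx": 0, "dy": 0, "dz": 0, "ax": 0, "ay": 0, "az": 0}, {"dx": 0, "dy": 0, "dz": 0, "ax": 0, "ay": 0, "az": 0}, {"dx": 0, "dy": 0, "dz": 0, "ax": 0, "ay": 0, "az": 0}, {"dx": 0, "dy": 0, "dz": 0, "ax": 0, "ay": 0, "az": 0}, {"dx": 0, "dy": 0, "dz": 0, "ax": 0, "ay": 0, "az": 0}, {"dx": 0, "dy": 0, "dz": 0, "ax": 0, "ay": 0, "az": 0}, {"dx": 0, "dy": 0, "dz": 0, "ax": 0, "ay": 0, "az": 0}, {"dx": 0, "dy": 0, "dz": -0.02, "ax": 0, "ay": 0, "az": 0}, {"dx": 0, "dy": 0, "dz": -0.04, "ax": 0, "ay": 0, "az": 0}, {"dx": 0, "dy": 0, "dz": -0.04, "ax": 0, "ay": 0, "az": 0}, {"dx": 0, "dy": 0, "dz": -0.04, "ax": 0, "ay": 0, "az": 0}, {"dx": 0, "dy": 0, "dz": -0.04, "ax": 0, "ay": 0, "az": 0}, {"dx": 0, "dy": 0, "dz": -0.04, "ax": 0, "ay": 0, "az": 0}, {"dx": 0, "dy": 0, "dz": -0.04, "ax": 0, "ay": 0, "az": 0}, {"dx": -0.02, "dy": 0.0095, "dz": 0, "ax": 0, "ay": 0, "az": 0}, {"dx": -0.02, "dy": 0.0095, "dz": 0, "ax": 0, "ay": 0, "az": 0}, {"dx": -0.02, "dy": 0.0095, "dz": 0, "ax": 0, "ay": 0, "az": 0}, {"dx": -0.02, "dy": 0.0095, "dz": 0, "ax": 0, "ay": 0, "az": 0}], "jaw": 1}}

```text
t: 67.65
tcp_pos: [0.5249, -0.0436, 0.3166]
ee_rot: [1.0, 0.0, 0.0, 0.0]
force: [-1.3, -0.4, 0.2]
grip_width: 1.002
```

Emit:
{"fn": "carry_out", "kwargs": {"increments": [{"dx": 0, "dy": 0, "dz": 0, "ax": 0, "ay": 0, "az": 0}, {"dx": 0, "dy": 0, "dz": 0, "ax": 0, "ay": 0, "az": 0}, {"dx": 0, "dy": 0, "dz": 0, "ax": 0, "ay": 0, "az": 0}, {"dx": 0, "dy": 0, "dz": 0, "ax": 0, "ay": 0, "az": 0}, {"dx": 0, "dy": 0, "dz": 0, "ax": 0, "ay": 0, "az": 0}, {"dx": 0, "dy": 0, "dz": 0, "ax": 0, "ay": 0, "az": 0}]}}

```text
t: 68.15
tcp_pos: [0.5262, -0.0431, 0.3163]
ee_rot: [1.0, 0.0, -0.0, -0.0]
force: [-1.1, -0.5, -0.2]
grip_width: 1.0
```

```bash
python3 - <<'E'
from h import *
s=r.sense();print(s["t"],s["tcp_pos"],s["ee_rot"])
b=vision.capture("wrist"); a=vision.capture("scene")
c=cv2.resize(b[50:220,110:350],(480,340),interpolation=cv2.INTER_CUBIC)
cv2.imwrite("pics/p9.png",np.hstack([c,cv2.resize(a[100:340,130:356],(320,340))]))
np.save("w9.npy",b); print(vision.calibration("wrist")["K"])
E
```

```text
68.15 [ 0.5262022  -0.04314492  0.31626297] [ 9.99999955e-01  1.83755273e-04 -2.13912623e-04 -9.92647062e-05]
[[268.13991494   0.         258.53762296]
 [  0.         268.13991494 188.43889013]
 [  0.           0.           1.        ]]
```

View pics/p9.png

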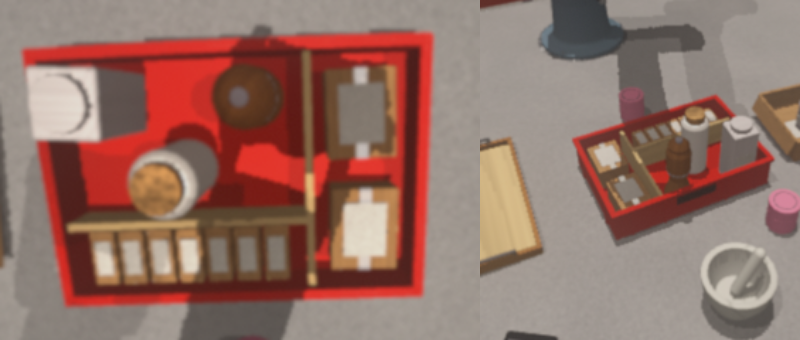

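```bash
python3 -c "
from rig import close_job
print(close_job())"
```

```text
the job is handed in; nothing more can be done
None
```

I moved the mill, jar and caddy to the tray and stood the tin in the middle of the order box. I then put the three back in the crate where they had stood and handed the job in at about 68 s. The hand-in reports no verdict.

**Final positions:** I compared the last wrist picture with the first one, taken from within about 2 mm of the same pose. The mill, jar, caddy and both cartons are within about 2–3 mm of their starts and stand upright. The tin was upright and centred in the box when I checked at about 41 s. I did not look at it closely again after that. The gripper ended clear of everything.

**Checks that disagreed:**
- **Fingertip height:** both cameras showed the open fingertips about 40 mm above the reported TCP. The description implies about 13 mm.
- **Effect on the first grips:** the mill was first gripped too high but held. The jar was first gripped on its shoulder, which pushed the tool up with about 12 N. I reopened and gripped 25 mm lower, and allowed for the offset afterwards.
- **Caddy position:** one network reading from the scene camera put the returned caddy about 11 mm from that camera's first reading. The sharper wrist comparison did not show this shift, so I went with the wrist view.

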